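# Clamp a valve block with a torque-limiting wing knob

### The job

Clamp the valve block for testing: without lifting it, tip the standing block over the edge of the blue clamping fixture's plate so that it lies on its back, brass plugs up, and push it between the guides fully home against the end stop. Then turn the orange wing knob clockwise until the foot grips the block and the knob's clutch gives way, carrying on until the wing has slipped at least 30 degrees over the collar beneath. Leave the block clamped and the other things on the bench undisturbed.

Things in the scene. Friction and masses are not known exactly. Their poses are not given: they have to be found in the camera images.
- fixture: Clamping fixture fixed to the bench: steel plate 150 x 235 x 10 mm with blue end stop, guides and knob post. Origin on the bench surface under the lane's centre line. Local +y runs along the lane from its open mouth to the end stop, x across (lane centre x = 0), z up. Post on the +x side (x 43 to 77, y 45 to 85 mm); its arm crosses the lane at y 48 to 82, 84 to 104 mm above the bench.
- plate_edge (a point): Middle of the plate's straight mouth edge (yellow line), fixture y = -115 mm, on the plate's top, 10 mm above the bench; the lane is unbounded here. Axes as the fixture's.
- stop_face (a point): Middle of the end stop's face, fixture y = +100 mm, 35 mm above the bench (stop's top at 46). Two guides, tops 22 mm above the bench, lead to it: straight and 57 mm apart from y = +20 to +100 mm, flaring to about 88 mm apart at y = -24 mm. A block lying home has its centre at fixture x = 0, y = +45 mm. Axes as the fixture's.
- valve_block: Loose aluminium block, 50 x 50 x 110 mm, 0.55 to 0.9 kg, standing on end 15 to 45 mm before the plate's edge. Origin at the centre of its lower end, z up along its length, +y along the lane (within 10 degrees). Two flush brass plugs on its -y face, a red one on its upper end. Pushed low it slides; pushed near the top it tips.
- block_center (a point): Centre of the valve block, 55 mm from either end; axes as the block's. With its foot against the plate's edge and pushed near its top, the block pivots on that edge and, once the top has moved about 50 mm, falls by itself flat onto the plate (its y then points down), its tail overhanging the edge by about 10 mm, centre 35 mm above the bench.
- clamp_foot: Round black foot, 30 mm across, under the fixture's arm on the knob's axis; origin at the middle of its underside. Starts 5 to 11 mm above the top of a block lying home and goes down 4 mm for each radian that the collar turns; stays where it is left.
- knob_axis (a point): Point on the knob's vertical axis (fixture x = 0, y = +65 mm), 128 mm above the bench, at half height of the wing. Axes as the fixture's.
- wing_end (a point): Point 56 mm from the axis near the end of the orange knob's one wing: upright flat bar 12 mm thick, 114 to 142 mm above the bench, from the 32 mm wide hub to 64 mm from the axis. It starts pointing towards the end stop (local +y, within 40 degrees). It may be pushed by its side or gripped; turning takes 0.2 N m while the foot is free, 0.35 N m while the clutch slips.
- spindle (a joint): Turn of the aluminium collar (42 mm across, white mark) under the knob, rad, clockwise from above positive; starts between -0.6 and 0.6; the foot meets a block lying home at about 2.0 and the collar then stops.
- clutch (a joint): Slip of the orange knob over the collar, rad, clockwise positive; 0 at the start and while knob and collar turn together; once the foot bears on the block it grows as the wing is turned on. It does not spring back.
- white_pot: White plastic pot with lid, 73 mm wide, 69 mm high, on the left; a bystander. Origin at the centre of its underside.
- die_0: Grey metal crimp die segment with a red dot on top, 37 x 36 x 56 mm, on the left; a bystander. Origin at the centre of its underside.
- die_2: Grey metal crimp die segment with an orange dot on top, 37 x 36 x 56 mm, on the left; a bystander. Origin at the centre of its underside.
- screwdriver_blue: Screwdriver with blue handle, 172 mm long, 29 mm thick, on the right; a bystander. Origin at the centre of its underside.
- pbox_a: Small light-grey carton, 59 x 62 x 71 mm, on the right; a bystander. Origin at the centre of its underside.
Mind the look-alikes: they are no part of the job. Several things have the shape of the valve_block; the one meant has the colours described above.

How it is judged:
By the outcome, as a careful person would: the job done as asked, in the order asked, and still so for the second after the job is handed in, with the robot touching nothing.
It also fails if it takes over 61 s, if anything falls off the work surface, if the arm or the gripper's body presses on something with over 40 N, if the wrist force passes 120 N, or if a joint passes its speed limit or range.

### The arm

A 7-joint arm with a two-finger parallel gripper is mounted at the origin on a cart in front of the work surface, level with it; the furniture and walls round the work are solid. World frame = base frame: x ahead of the robot, y to its left, z up, the work surface at z = 0. Lengths are in m, angles in rad, forces in N, time in s.
With the tool pointing down it reaches from about 0.425 to 1.025 m from the base axis. Payload 3.6 kg.
Tool frame: the origin (TCP) lies midway between the tips of the shut fingers; the grasp point (between the pads) lies 19 mm behind it (manip.tcp_to_grasp is the distance from the TCP to the grasp point, in m); z points along the fingers, y is the line along which they close (so a half turn about z gives the same grasp; the last joint's range is limited). The gripper opens to 85 mm and grips with 20 to 120 N. Pads are 22 mm wide; open, the fingers measure 114 mm over their backs; the gripper's body (76 mm by 85 mm) begins 54 mm behind the grasp point. The pads swing forward as they close: fully open they stand 13 mm farther back than shut.
Start: joints at [1.254, 0.591, 0.048, 1.609, -0.033, 0.943, -0.034], TCP at [0.16, -0.707, 0.206] pointing down, gripper open.
Joint ranges: [-2.69, 2.69], [-0.47, 2.24], [-1.27, 1.36], [0.19, 2.51], [-1.53, 4.68], [0.08, 2.07], [-3.09, 3.09]. Speed limits (rad/s): [2.57, 2.57, 3.14, 3.14, 3.14, 3.14, 3.14].

### API

Orientations are given as a rotation vector (axis times angle).
In Python, from rig import manip gives the robot as it stands.
- The arm moves only by the tool move_arm, never from a script. Its argument "rows" is a list of rows, each an object of numbers: "dx", "dy", "dz": the shift along the tool's x, y, z in m; "ax", "ay", "az": the turn, a rotation vector about the tool's x, y, z in degrees. In form: [{"dx": .., "dy": .., "dz": .., "ax": .., "ay": .., "az": ..}, ...]. A call has 1 to 10 rows; each row is the pose to reach, as a shift and turn from the pose commanded when the call began, along the tool's axes at that moment; what a row does not reach only later rows make up. A row lasts 1/12 s, in which the tool goes at most 41.7 mm and 7.16 degrees, less where a joint would pass 70% of its speed; a pose out of reach is approached as far as the arm can. A call with a gripper value outside its range is refused whole. "jaw" is the closure in counts, from 0 (fully open) to 255 (shut), set as the call begins (left out, the last holds). The fingers move at their own pace and stop on an object; the grip force is fixed at half the most. Time passes only in rows, so rows that repeat a pose let the fingers close. It gives the time, the measured TCP pose, the force, the opening and the grip force at its end, in the units of the state.
- manip.sense(): the state, without advancing time (a new reading comes with each control period).
- manip.camera(name): name is "scene" or "top" or "wrist"; returns (picture, depth): 384x512x3 uint8, red, green, blue; 384x512 float32, m along the optical axis (not along the pixel's ray), 0 where there is no reading.
- manip.camera_params(name): a dict with "vertical_fov" (degrees; the focal length in pixels is half the picture's height over the tangent of half this angle, whatever the lens; pixels are square), "cx", "cy" (the principal point, pixels), "D" ([k1, k2, p1, p2, k3] as OpenCV has them; the pictures are not rectified), "rvec" (rotation vector, rad) and "tvec" (3), from world to camera coordinates, as OpenCV has them. Camera axes: x right, y down, z forward; pixel columns grow to the right and rows downward; lengths in m; the calibration is good to about 2 mm. A picture is of the moment at which its call begins: read the wrist's pose just before it. camera_params takes no time and is no camera call; for the wrist camera it gives the pose at the moment of the call.
- manip.sign_off(): hands the job in; it is judged then, once.
The state is a dict: "time": time; "qpos": joint angles; "qvel": joint speeds; "joint_efforts": joint torques, N m; "position": TCP position; "orientation": TCP orientation; "contact_force": force on the tool from outside, world axes, zero at the start; "moment": the same for the moment, N m; "finger_gap": finger opening in m; "gripper_force": force on a finger pad.
Only numpy, scipy, OpenCV 4.12 (cv2) and the standard library are available. Lean on these libraries where they do the work, as an engineer would, in place of code of your own. Each camera call takes 0.05 s, during which the arm holds its last target. There are 200 camera calls.

## Working session

There is one attempt and no reset: what is moved stays moved. The work goes in short steps, Python scripts to look and compute and a tool call to move; the robot and the scene stay as the last step left them, time stands still between calls to the robot, and variables do not carry over. Pictures are saved under pics/ and viewed, at most 10 in all, crops included, and the job is handed in when it is done.

Besides the shell and the picture viewer there is one more tool, called after ">>>" as name(argument=value, ...), one argument or row to a line, values as JSON. move_arm: Moves the arm, as the interface text tells. Its arguments: {"type":"object","properties":{"rows":{"type":"array","items":{"type":"object","properties":{"dx":{"type":"number"},"dy":{"type":"number"},"dz":{"type":"number"},"ax":{"type":"number"},"ay":{"type":"number"},"az":{"type":"number"}}}},"jaw":{"type":"number"}},"required":["rows"]}

```bash
mkdir -p pics; ls
cat > h.py <<'E'
import numpy as np, cv2
from rig import manip
def K(p):
    f=192/np.tan(np.radians(p["vertical_fov"])/2)
    return np.array([[f,0,p["cx"]],[0,f,p["cy"]],[0,0,1.]])
def ray(p,uv):
    n=cv2.undistortPoints(np.array(uv,float).reshape(-1,1,2),K(p),np.array(p["D"],float)).reshape(-1,2)
    R=cv2.Rodrigues(np.array(p["rvec"],float))[0]; t=np.array(p["tvec"],float).ravel()
    return -R.T@t, np.c_[n,np.ones(len(n))]@R
def onplane(p,uv,z):
    c,d=ray(p,uv); return c+d*((z-c[2])/d[:,2])[:,None]
def withdepth(p,uv,dep):
    c,d=ray(p,uv); return c+d*np.array([dep[int(round(v)),int(round(u))] for u,v in uv])[:,None]
def shot(name,fn=None):
    p=manip.camera_params(name); im,d=manip.camera(name)
    if fn: cv2.imwrite("pics/"+fn,im[:,:,::-1])
    return p,im,d
E
python3 - <<'E'
from h import *
for n in("scene","top"):
    p,im,d=shot(n,n+"0.png"); np.savez(n+"0.npz",im=im,d=d)
    print(n,p)
a=cv2.imread("pics/scene0.png");b=cv2.imread("pics/top0.png")
print(manip.sense())
E
```

```text
pics
scene {'vertical_fov': 53.287454429988735, 'cx': 254.9996882277898, 'cy': 189.5195400731775, 'D': array([-0.04740064,  0.        ,  0.        ,  0.        ,  0.        ]), 'rvec': array([ 0.92797197, -2.31732864,  1.26864364]), 'tvec': array([0.41748222, 0.28827282, 1.06227669])}
top {'vertical_fov': 54.31575813818992, 'cx': 250.25783048863698, 'cy': 190.84220077702378, 'D': array([0.04166356, 0.        , 0.        , 0.        , 0.        ]), 'rvec': array([ 2.14352162, -2.18921975,  0.07758569]), 'tvec': array([0.0713657 , 0.55525917, 1.40970248])}
{'time': 0.1, 'qpos': array([ 1.25448456,  0.59202412,  0.04832299,  1.60966011, -0.03331942,
        0.94268486, -0.03371533]), 'qvel': array([-5.80316150e-04, -6.56395359e-04,  6.58141845e-05, -2.22286959e-03,
        6.27807848e-04, -3.23627070e-04, -1.04560599e-03]), 'joint_efforts': array([ 4.35664260e-03, -5.50002193e+01,  1.55305222e+00, -1.98827451e+01,
        9.68822365e-03,  3.74650204e-03,  7.53162652e-06]), 'position': array([ 0.16003714, -0.7063275 ,  0.20537081]), 'orientation': array([-3.12017828e+00, -3.49112993e-01,  5.08545343e-04]), 'contact_force': array([0.09948208, 0.56320447, 0.03689826]), 'moment': array([ 0.01810421,  0.01138392, -0.05778969]), 'gripper_force': 0.0, 'finger_gap': 0.08540476033271127}
```

View pics/top0.png

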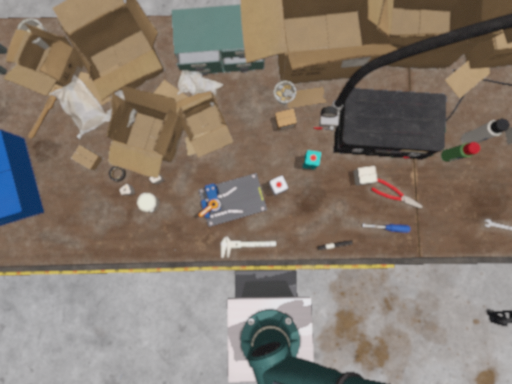

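View pics/scene0.png

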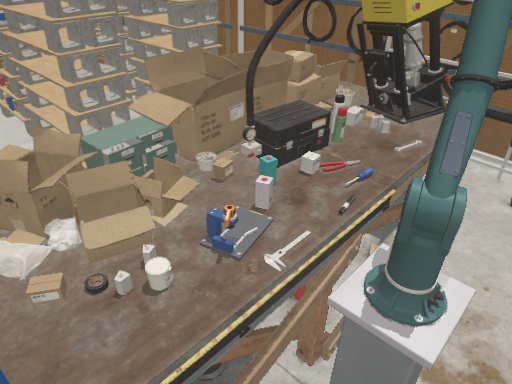

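Candidates: the aluminium block with red plug at top (279,184) / scene (263,192), the teal look-alike at top (313,158) / scene (268,168), and the carton at top (367,175). The choice is the first one, standing before the plate's mouth. I'll check it in a close crop.

Run:
```python
from h import *
a=cv2.imread("pics/top0.png")[160:240,185:325];b=cv2.imread("pics/scene0.png")[150:270,190:300]
a=cv2.resize(a,None,fx=5,fy=5,interpolation=cv2.INTER_CUBIC)
b=cv2.resize(b,None,fx=5,fy=5,interpolation=cv2.INTER_CUBIC)
cv2.imwrite("pics/c_top.png",a);cv2.imwrite("pics/c_sc.png",b)
p=manip.camera_params("top");z=np.load("top0.npz")
im=z["im"];d=z["d"]
hsv=cv2.cvtColor(im,cv2.COLOR_RGB2HSV)
sub=np.zeros(im.shape[:2],bool);sub[160:235,190:300]=1
def cc(m,nm,zz):
    n,l,s,c=cv2.connectedComponentsWithStats((m&sub).astype(np.uint8))
    for i in range(1,n):
        if s[i,4]>5: print(nm,c[i],s[i],onplane(p,[c[i]],zz).round(4), withdepth(p,[c[i]],d).round(3))
H,S,V=hsv[...,0],hsv[...,1],hsv[...,2]
cc(((H<6)|(H>172))&(S>140),"red",.11)
cc((H>8)&(H<20)&(S>170)&(V>150),"orange",.142)
cc((H>22)&(H<35)&(S>110)&(V>100),"yellow",.01)
cc((S<40)&(V>190),"white",.11)
```

```text
red [278.28571429 184.        ] [277 183   3   3   7] [[ 0.5716 -0.0435  0.11  ]] [[ 0.572 -0.044  0.11 ]]
orange [211.44444444 202.44444444] [210 201   4   4   9] [[0.5081 0.195  0.142 ]] [[0.508 0.195 0.145]]
orange [214.         205.77777778] [212 204   5   4   9] [[0.4962 0.1861 0.142 ]] [[0.496 0.186 0.141]]
white [278.58333333 184.20512821] [271 176  16  17 156] [[ 0.5708 -0.0445  0.11  ]] [[ 0.57  -0.044  0.113]]
white [228.68181818 191.81818182] [223 188  12   8  22] [[0.5472 0.1361 0.11  ]] [[0.555 0.143 0.019]]
white [233.59090909 210.59090909] [228 210  13   2  22] [[0.4791 0.1195 0.11  ]] [[0.482 0.125 0.021]]
white [221.2 213. ] [217 212   9   3  10] [[0.4714 0.1642 0.11  ]] [[0.474 0.173 0.022]]
```

View pics/c_top.png

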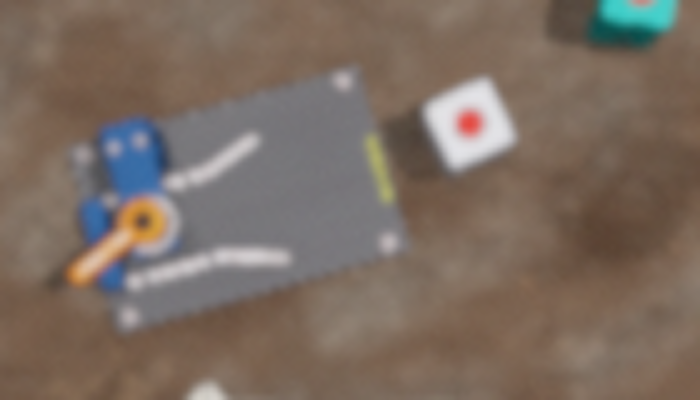

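View pics/c_sc.png

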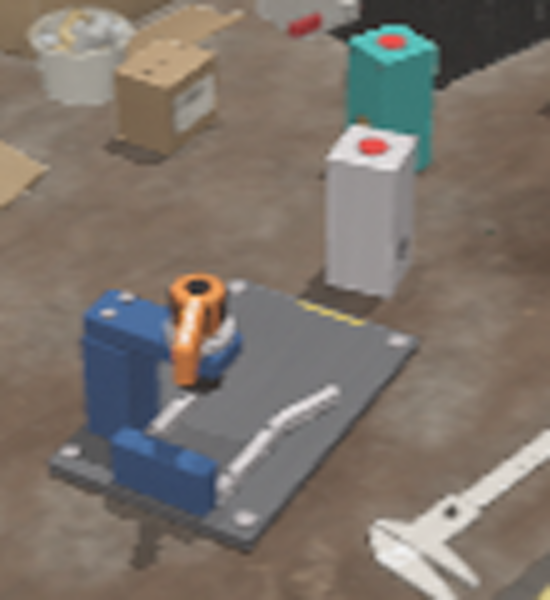

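The crops confirm the choice: the block is aluminium with a red top at top (279,184), just before the yellow line at (261,194). The wing points down-left from the hub at (213,204) to (201,214), and the lane runs to image left.

```bash
cat > m.py <<'E'
from h import *
z=np.load("top0.npz");im=z["im"];d=z["d"];p=manip.camera_params("top")
v,u=np.mgrid[155:240,180:330]
uv=np.c_[u.ravel(),v.ravel()]; P=withdepth(p,uv,d)
px=dict(tr=(256.6,173.6),br=(266.6,209),bl=(210,226.4),y1=(259,187),y2=(263,200.6))
W={k:onplane(p,[q],.01)[0] for k,q in px.items()}
for k in W: print(k,W[k].round(4))
print("width",np.linalg.norm(W['tr']-W['br']),"len",np.linalg.norm(W['br']-W['bl']))
y=W['bl']-W['br'];x=W['tr']-W['br']
print("ang y (from world +y, ccw)",np.degrees(np.arctan2(-y[0],y[1])),"x",np.degrees(np.arctan2(x[1],x[0])))
print("mouth mid corners",((W['tr']+W['br'])/2).round(4),"yellow mid",((W['y1']+W['y2'])/2).round(4))
b=P[(P[:,2]>.1)&(abs(P[:,0]-.57)<.05)&(abs(P[:,1]+.044)<.05)]
print("blk",len(b),b.mean(0),cv2.minAreaRect((b[:,:2]*1000).astype(np.float32)))
k=P[(P[:,2]>.13)&(P[:,1]>.1)]
print("knob",len(k),cv2.minAreaRect((k[:,:2]*1000).astype(np.float32)))
pl=P[(P[:,2]>.006)&(P[:,2]<.06)&(P[:,1]>0)&(P[:,0]>.43)]
print("bg z",np.median(P[:,2]),"plate",len(pl),cv2.minAreaRect((pl[:,:2]*1000).astype(np.float32)))
# side of block via white mask rect at z=.11
hsv=cv2.cvtColor(im,cv2.COLOR_RGB2HSV)
c,l=cv2.connectedComponents(((hsv[...,1]<45)&(hsv[...,2]>170)).astype(np.uint8))[0:2]
mm=(l==l[180,279]); 
cn=cv2.findContours(mm.astype(np.uint8),0,1)[0][0].reshape(-1,2)
print("blk mask",cv2.minAreaRect((onplane(p,cn,.11)[:,:2]*1000).astype(np.float32)))
ps=manip.camera_params("scene")
# block top corners in scene crop (/5 + (190,150)), wing end
for n,q in dict(A=(327,163),B=(347,122),C=(416,137),D=(398,172)).items():
    print(n,onplane(ps,[(190+q[0]/5,150+q[1]/5)],.11)[0].round(4))
for n,q in dict(yl=(300,302),yr=(363,323)).items():
    print(n,onplane(ps,[(190+q[0]/5,150+q[1]/5)],.01)[0].round(4))
for n,q in dict(hub=(198,288)).items():
    print(n,onplane(ps,[(190+q[0]/5,150+q[1]/5)],.142)[0].round(4))
E
python3 m.py
```

```text
tr [0.6249 0.0339 0.01  ]
br [ 0.4864 -0.0017  0.01  ]
bl [0.4241 0.2176 0.01  ]
y1 [0.5723 0.0257 0.01  ]
y2 [0.5191 0.0114 0.01  ]
width 0.14298188930837066 len 0.22799413940229535
ang y (from world +y, ccw) 15.859408179704387 x 14.397969083658468
mouth mid corners [0.5556 0.0161 0.01  ] yellow mid [0.5457 0.0186 0.01  ]
blk 195 [ 0.57180754 -0.04470156  0.10978481] ((572.125732421875, -44.807403564453125), (50.33591079711914, 49.75436782836914), 23.275474548339844)
knob 119 ((492.2890319824219, 208.98309326171875), (30.244407653808594, 78.11767578125), 30.598854064941406)
bg z -3.08828061761357e-05 plate 1848 ((566.175537109375, 165.4755096435547), (267.94281005859375, 324.0380859375), 2.3535385131835938)
blk mask ((570.9141235351562, -44.58737564086914), (51.88578796386719, 51.77043151855469), 25.005197525024414)
A [ 0.5752 -0.0023  0.11  ]
B [ 0.6031 -0.0532  0.11  ]
C [ 0.5539 -0.0723  0.11  ]
D [ 0.5321 -0.0282  0.11  ]
yl [0.5696 0.0296 0.01  ]
yr [0.5206 0.0167 0.01  ]
hub [0.4985 0.1936 0.142 ]
```

```bash
cat >> h.py <<'E'
from scipy.spatial.transform import Rotation as Rt
import os,json
F=json.load(open("fx.json")) if os.path.exists("fx.json") else dict(M=[.5486,.016],yaw=15.)
def fx():
    a=np.radians(F["yaw"]); return np.array([np.cos(a),np.sin(a)]),np.array([-np.sin(a),np.cos(a)])
def tofx(P):
    x,y=fx(); r=np.array(P)[:,:2]-F["M"]; return np.c_[r@x,r@y-.115]*1000   # mm, fixture coordinates
def go(xf,yf,z,yaw=None):
    """print tool shift to fixture point (mm), tool x at yaw (deg, from world x); default tool x = fixture +y"""
    x,y=fx(); s=manip.sense(); R=Rt.from_rotvec(s["orientation"])
    yaw=F["yaw"]+90 if yaw is None else yaw
    T=np.r_[np.array(F["M"])+x*xf/1e3+y*(yf+115)/1e3,z/1e3]
    c,sn=np.cos(np.radians(yaw)),np.sin(np.radians(yaw))
    G=Rt.from_matrix(np.array([[c,sn,0],[sn,-c,0],[0,0,-1]]))
    print("d mm",(R.inv().apply(T-s["position"])*1e3).round(1),"a",(R.inv()*G).as_rotvec(degrees=True).round(1),
     "now",tofx([s["position"]]).round(1),s["position"].round(4),"t",round(s["time"],2))
E
python3 -c "
from h import *
go(6,-180,220)"
```

```text
d mm [ 547.1 -553.9  -13.6] a [ -0.1  -0.1 -92.2] now [[-562.3 -712.1]] [ 0.16   -0.7063  0.2054] t 0.1
```

>>> move_arm(
  rows=[
    {"dx":0.04,"dy":-0.04,"dz":-0.03},
    {"dx":0.547,"dy":-0.554,"dz":-0.03,"az":-92},
    {"dx":0.547,"dy":-0.554,"dz":-0.03,"az":-92},
    {"dx":0.547,"dy":-0.554,"dz":-0.03,"az":-92},
    {"dx":0.547,"dy":-0.554,"dz":-0.03,"az":-92},
    {"dx":0.547,"dy":-0.554,"dz":-0.03,"az":-92},
    {"dx":0.547,"dy":-0.554,"dz":-0.03,"az":-92},
    {"dx":0.547,"dy":-0.554,"dz":-0.03,"az":-92},
    {"dx":0.547,"dy":-0.554,"dz":-0.03,"az":-92},
    {"dx":0.547,"dy":-0.554,"dz":-0.03,"az":-92},
  ],
)

```text
validation failed for argument at $.ro...
```

```bash
python3 -c "
from h import *
go(6,-180,235)"
```

```text
d mm [ 547.1 -553.9  -28.6] a [ -0.1  -0.1 -92.2] now [[-562.3 -712.1]] [ 0.16   -0.7063  0.2054] t 0.1
```

>>> move_arm(
  rows=[
    {"dx":0.028,"dy":-0.028,"dz":-0.003,"ax":0,"ay":0,"az":-5},
    {"dx":0.056,"dy":-0.056,"dz":-0.006,"ax":0,"ay":0,"az":-10},
    {"dx":0.084,"dy":-0.084,"dz":-0.009,"ax":0,"ay":0,"az":-15},
    {"dx":0.112,"dy":-0.112,"dz":-0.012,"ax":0,"ay":0,"az":-20},
    {"dx":0.14,"dy":-0.14,"dz":-0.015,"ax":0,"ay":0,"az":-25},
    {"dx":0.168,"dy":-0.168,"dz":-0.018,"ax":0,"ay":0,"az":-30},
    {"dx":0.196,"dy":-0.196,"dz":-0.021,"ax":0,"ay":0,"az":-35},
    {"dx":0.224,"dy":-0.224,"dz":-0.024,"ax":0,"ay":0,"az":-40},
    {"dx":0.252,"dy":-0.252,"dz":-0.027,"ax":0,"ay":0,"az":-45},
    {"dx":0.28,"dy":-0.28,"dz":-0.03,"ax":0,"ay":0,"az":-50},
  ],
)

```text
time: 0.93
position: [0.3718, -0.3702, 0.2364]
orientation: [-2.678, -1.641, 0.0]
contact_force: [0.6, 0.1, 0.5]
finger_gap: 0.0854
gripper_force: 0.0
```

```bash
python3 -c "
from h import *
go(6,-180,235)"
```

```text
d mm [380.1  30.2   1.3] a [ -0.  -0. -42.] now [[-270.8 -442.3]] [ 0.3718 -0.3702  0.2364] t 0.93
```

>>> move_arm(
  rows=[
    {"dx":0.036,"dy":0.002,"dz":0,"ax":0,"ay":0,"az":-5},
    {"dx":0.074,"dy":0.005,"dz":0,"ax":0,"ay":0,"az":-10},
    {"dx":0.112,"dy":0.008,"dz":0,"ax":0,"ay":0,"az":-15},
    {"dx":0.15,"dy":0.011,"dz":0,"ax":0,"ay":0,"az":-20},
    {"dx":0.188,"dy":0.014,"dz":0,"ax":0,"ay":0,"az":-25},
    {"dx":0.226,"dy":0.017,"dz":0,"ax":0,"ay":0,"az":-30},
    {"dx":0.264,"dy":0.02,"dz":0,"ax":0,"ay":0,"az":-35},
    {"dx":0.302,"dy":0.023,"dz":0,"ax":0,"ay":0,"az":-38},
    {"dx":0.335,"dy":0.026,"dz":0,"ax":0,"ay":0,"az":-42},
    {"dx":0.36,"dy":0.03,"dz":0,"ax":0,"ay":0,"az":-42},
  ],
)

```text
time: 1.77
position: [0.5637, -0.0621, 0.2363]
orientation: [-1.91, -2.493, -0.002]
contact_force: [-0.5, -1.1, 1.2]
finger_gap: 0.0857
gripper_force: 0.0
```

```bash
python3 -c "
from h import *
go(6,-180,235)
p,im,d=shot('wrist','w1.png'); np.savez('w1.npz',im=im,d=d,**{k:np.array(v) for k,v in p.items()})
go(6,-180,235)
cv2.imwrite('pics/w1b.png',im[:,:,::-1])"
```

```text
d mm [14.3 11.7  1.3] a [ 0.  -0.1  0.1] now [[  -5.7 -194.3]] [ 0.5637 -0.0621  0.2363] t 1.77
d mm [10.2  6.9  2. ] a [ 0.4 -0.3  0.3] now [[  -0.9 -190.3]] [ 0.5672 -0.0569  0.2369] t 1.82
```

View pics/w1.png

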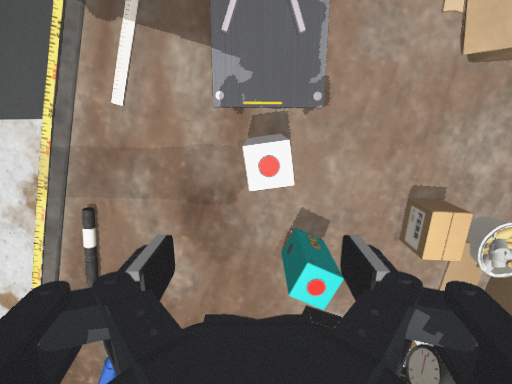

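```bash
cat > w.py <<'E'
from h import *
z=np.load("w1.npz");p={k:z[k] for k in z.files};im,d=z["im"],z["d"]
for k in("vertical_fov","cx","cy"):p[k]=float(p[k])
for n,q,h in [("tl",(213,106),.01),("tr",(327,106),.01),("y1",(244,103),.01),("y2",(282,103),.01),("gl",(225,30),.022),("gr",(303,30),.022),
 ("red",(269,166),.11),("b1",(243,148),.11),("b2",(291,141),.11),("b3",(295,186),.11),("b4",(249,191),.11),("teal",(316,287),.11),("tealb",(286,237),.11),("sl",(212,10),.01),("sr",(329,10),.01)]:
    P=onplane(p,[q],h); print(n,P[0].round(4),tofx(P).round(1)[0],"depth",withdepth(p,[q],d)[0].round(3))
E
python3 w.py
```

```text
tl [4.85e-01 2.00e-04 1.00e-02] [ -65.5 -113.8] depth [0.485 0.    0.011]
tr [0.6343 0.0407 0.01  ] [  89.2 -113.3] depth [0.636 0.042 0.001]
y1 [0.5247 0.0149 0.01  ] [ -23.4 -109.8] depth [0.525 0.015 0.011]
y2 [0.5742 0.0284 0.01  ] [  28.  -109.7] depth [0.574 0.028 0.011]
gl [0.4809 0.0924 0.022 ] [-45.6 -23.7] depth [0.481 0.092 0.024]
gr [0.5741 0.1177 0.022 ] [ 50.9 -23.4] depth [0.574 0.117 0.023]
red [ 0.5721 -0.0437  0.11  ] [   7.2 -178.8] depth [ 0.572 -0.043  0.113]
b1 [ 0.5405 -0.0325  0.11  ] [ -20.3 -159.7] depth [ 0.541 -0.032  0.112]
b2 [ 0.5871 -0.0123  0.11  ] [  29.9 -152.3] depth [ 0.602 -0.018 -0.001]
b3 [ 0.6054 -0.0575  0.11  ] [  35.8 -200.7] depth [ 0.627 -0.08   0.   ]
b4 [ 0.5585 -0.076   0.11  ] [ -14.2 -206.4] depth [ 0.563 -0.105  0.002]
teal [ 0.6672 -0.171   0.11  ] [  66.2 -326.3] depth [ 0.666 -0.169  0.113]
tealb [ 0.6132 -0.1176  0.11  ] [  27.8 -260.8] depth [ 0.638 -0.162  0.001]
sl [0.4576 0.1133 0.01  ] [-62.7   2.5] depth [0.458 0.113 0.01 ]
sr [0.5997 0.152  0.01  ] [84.5  3.1] depth [0.6   0.152 0.01 ]
```

```bash
python3 -c "
from h import *
go(7,-179,130,113.5)"
```

```text
d mm [ 10.8   7.3 107. ] a [ 0.4 -0.2 -8.2] now [[  -0.9 -190.3]] [ 0.5672 -0.0569  0.2369] t 1.82
```

>>> move_arm(
  rows=[
    {"dx":0,"dy":0,"dz":0,"ax":0,"ay":0,"az":-4},
    {"dx":0,"dy":0,"dz":0,"ax":0,"ay":0,"az":-8.4},
    {"dx":0,"dy":0,"dz":0,"ax":0,"ay":0,"az":-8.4},
    {"dx":0,"dy":0,"dz":0,"ax":0,"ay":0,"az":-8.4},
  ],
)

```text
time: 2.15
position: [0.5623, -0.0661, 0.236]
orientation: [-1.733, -2.619, 0.001]
contact_force: [0.6, 0.9, 0.3]
finger_gap: 0.0852
gripper_force: 0.0
```

```bash
cat > look.py <<'E'
import sys
from h import *
p,im,d=shot("wrist",sys.argv[1])
hsv=cv2.cvtColor(im,cv2.COLOR_RGB2HSV);H,S,V=hsv[...,0].astype(int),hsv[...,1],hsv[...,2]
m=(H>20)&(H<35)&(S>120)&(V>120)
n,l,s,c=cv2.connectedComponentsWithStats(m.astype(np.uint8))
for i in range(1,n):
    if 30<s[i,4]<400:
        r=cv2.boxPoints(cv2.minAreaRect(np.argwhere(l==i)[:,::-1].astype(np.float32)))
        P=onplane(p,[c[i]],.01); Q=onplane(p,r,.01); print("yel",c[i].round(1),s[i,4],P[0].round(4),tofx(P).round(1)[0],"box",tofx(Q).round(1).tolist())
m=((H<6)|(H>172))&(S>140)&(V>120)
n,l,s,c=cv2.connectedComponentsWithStats(m.astype(np.uint8))
for i in range(1,n):
    if s[i,4]>60: P=onplane(p,[c[i]],.11); print("red",c[i].round(1),s[i,4],P[0].round(4),tofx(P).round(1)[0])
E
python3 look.py w2.png; python3 -c "
from h import *
go(7,-179,130,113.5)"
```

```text
yel [273.4 101.1] 96 [0.5484 0.0222 0.01  ] [   1.4 -109. ] box [[-24.0, -110.6], [-23.9, -107.3], [26.9, -107.5], [26.9, -110.8]]
yel [ 34.9 162.3] 124 [ 0.2646 -0.1885  0.01  ] [-327.2 -239.1] box [[-337.1, -251.8], [-330.9, -228.0], [-317.2, -228.9], [-323.2, -252.7]]
yel [ 25.3 203. ] 32 [ 0.2631 -0.2563  0.01  ] [-346.2 -304.2] box [[-352.7, -298.4], [-344.2, -294.0], [-339.0, -311.2], [-347.6, -315.7]]
yel [ 23.9 215.2] 66 [ 0.2647 -0.2768  0.01  ] [-350.  -324.3] box [[-358.8, -333.5], [-353.8, -314.8], [-341.1, -315.7], [-345.9, -334.3]]
red [273.5 164.5] 288 [ 0.5718 -0.0436  0.11  ] [   7.  -178.6]
red [302.7 291.1] 201 [ 0.6672 -0.1712  0.11  ] [  66.1 -326.6]
d mm [ 16.7  17.5 106.1] a [-0.  -0.  -0.5] now [[  -7.9 -198. ]] [ 0.5624 -0.0663  0.2361] t 2.2
```

```bash
echo '{"M":[0.5493,0.0188],"yaw":15.0}'>fx.json; python3 -c "
from h import *
print(tofx([[.5718,-.0436,0]]))
go(5.7,-181.3,50,113.5)"
```

```text
[[   5.58302268 -181.09720008]]
d mm [ 16.9  17.7 186.1] a [-0.  -0.  -0.5] now [[  -9.3 -200.6]] [ 0.5624 -0.0663  0.2361] t 2.2
```

>>> move_arm(
  rows=[
    {"dx":0.008,"dy":0.008,"dz":0.01,"ax":0,"ay":0,"az":0},
    {"dx":0.017,"dy":0.018,"dz":0.035,"ax":0,"ay":0,"az":0},
    {"dx":0.017,"dy":0.018,"dz":0.065,"ax":0,"ay":0,"az":0},
    {"dx":0.017,"dy":0.018,"dz":0.095,"ax":0,"ay":0,"az":0},
    {"dx":0.017,"dy":0.018,"dz":0.125,"ax":0,"ay":0,"az":0},
    {"dx":0.017,"dy":0.018,"dz":0.15,"ax":0,"ay":0,"az":0},
    {"dx":0.017,"dy":0.018,"dz":0.17,"ax":0,"ay":0,"az":0},
    {"dx":0.017,"dy":0.018,"dz":0.183,"ax":0,"ay":0,"az":0},
    {"dx":0.017,"dy":0.018,"dz":0.185,"ax":0,"ay":0,"az":0},
    {"dx":0.017,"dy":0.018,"dz":0.185,"ax":0,"ay":0,"az":0},
  ],
)

```text
time: 3.03
position: [0.5724, -0.0432, 0.051]
orientation: [-1.731, -2.621, 0.001]
contact_force: [-0.8, -0.1, -0.2]
finger_gap: 0.0854
gripper_force: 0.0
```

>>> move_arm(
  jaw=150,
  rows=[
    {"dx":0,"dy":0,"dz":0,"ax":0,"ay":0,"az":0},
    {"dx":0,"dy":0,"dz":0,"ax":0,"ay":0,"az":0},
    {"dx":0,"dy":0,"dz":0,"ax":0,"ay":0,"az":0},
    {"dx":0,"dy":0,"dz":0,"ax":0,"ay":0,"az":0},
    {"dx":0,"dy":0,"dz":0,"ax":0,"ay":0,"az":0},
    {"dx":0,"dy":0,"dz":0,"ax":0,"ay":0,"az":0},
    {"dx":0,"dy":0,"dz":0,"ax":0,"ay":0,"az":0},
    {"dx":0,"dy":0,"dz":0,"ax":0,"ay":0,"az":0},
  ],
)

```text
time: 3.7
position: [0.5728, -0.0435, 0.0529]
orientation: [1.73, 2.621, -0.001]
contact_force: [-2.1, -0.6, 6.0]
finger_gap: 0.0492
gripper_force: 62.2
```

```bash
python3 -c "
from h import *
go(0,-150,50)"
```

```text
d mm [31.9 -2.   2.8] a [0.  0.1 8.1] now [[   6.5 -181.3]] [ 0.5728 -0.0435  0.0529] t 3.7
```

>>> move_arm(
  rows=[
    {"dx":0.003,"dy":-0.002,"dz":0,"ax":0,"ay":0,"az":2},
    {"dx":0.007,"dy":-0.004,"dz":0,"ax":0,"ay":0,"az":5},
    {"dx":0.012,"dy":-0.004,"dz":0,"ax":0,"ay":0,"az":8},
    {"dx":0.017,"dy":-0.004,"dz":0,"ax":0,"ay":0,"az":8},
    {"dx":0.022,"dy":-0.003,"dz":0,"ax":0,"ay":0,"az":8},
    {"dx":0.027,"dy":-0.003,"dz":0,"ax":0,"ay":0,"az":8},
    {"dx":0.031,"dy":-0.002,"dz":0,"ax":0,"ay":0,"az":8},
    {"dx":0.035,"dy":-0.0015,"dz":0,"ax":0,"ay":0,"az":8},
    {"dx":0.037,"dy":-0.001,"dz":0,"ax":0,"ay":0,"az":8},
    {"dx":0.037,"dy":-0.001,"dz":0,"ax":0,"ay":0,"az":8},
  ],
)

```text
time: 4.53
position: [0.5586, -0.0117, 0.0529]
orientation: [1.907, 2.491, -0.002]
contact_force: [0.5, -5.9, 7.4]
finger_gap: 0.0488
gripper_force: 65.1
```

```bash
python3 look.py w3.png; python3 -c "
from h import *
go(0,-140,50)"
```

```text
yel [253.2 159.2] 305 [0.5469 0.0212 0.01  ] [  -1.7 -112.1] box [[-26.2, -110.4], [25.5, -110.3], [25.6, -113.3], [-26.3, -113.5]]
red [257.3 270.9] 1602 [ 0.559 -0.012  0.11 ] [   1.4 -147.3]
d mm [ 6.9 -1.   2.9] a [0.1 0.2 0.1] now [[   1.  -146.9]] [ 0.5586 -0.0117  0.0529] t 4.58
```

View pics/w3.png

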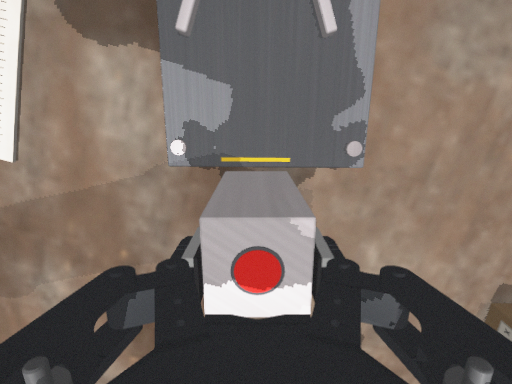

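The view shows the block square to the plate, its front foot at row 171 against the plate edge at row 166. It sits about 3 mm right of the yellow line's centre (255 against 257, perspective aside).

>>> move_arm(
  rows=[
    {"dx":0.001,"dy":-0.001,"dz":0,"ax":0,"ay":0,"az":0},
    {"dx":0.002,"dy":-0.0025,"dz":0,"ax":0,"ay":0,"az":0},
    {"dx":0.003,"dy":-0.0025,"dz":0,"ax":0,"ay":0,"az":0},
    {"dx":0.004,"dy":-0.0025,"dz":0,"ax":0,"ay":0,"az":0},
    {"dx":0.004,"dy":-0.0025,"dz":0,"ax":0,"ay":0,"az":0},
  ],
)

```text
time: 5.0
position: [0.5564, -0.008, 0.0529]
orientation: [1.907, 2.49, 0.003]
contact_force: [1.6, -4.8, 4.5]
finger_gap: 0.0491
gripper_force: 65.0
```

>>> move_arm(
  rows=[
    {"dx":0.001,"dy":0,"dz":0,"ax":0,"ay":0,"az":0},
    {"dx":0.002,"dy":0,"dz":0,"ax":0,"ay":0,"az":0},
    {"dx":0.002,"dy":0,"dz":0,"ax":0,"ay":0,"az":0},
  ],
)

```text
time: 5.25
position: [0.5563, -0.0075, 0.053]
orientation: [1.908, 2.488, 0.001]
contact_force: [2.7, -7.6, 5.4]
finger_gap: 0.0491
gripper_force: 64.9
```

>>> move_arm(
  rows=[
    {"dx":0.001,"dy":0,"dz":0,"ax":0,"ay":0,"az":0},
    {"dx":0.002,"dy":0,"dz":0,"ax":0,"ay":0,"az":0},
    {"dx":0.002,"dy":0,"dz":0,"ax":0,"ay":0,"az":0},
  ],
)

```text
time: 5.5
position: [0.5561, -0.0071, 0.0531]
orientation: [1.908, 2.486, -0.001]
contact_force: [4.3, -9.8, 6.0]
finger_gap: 0.0493
gripper_force: 64.9
```

```bash
python3 look.py w4.png; python3 -c "
from h import *
go(0,-140,50)"
```

```text
yel [256.4 165.5] 273 [0.5482 0.0217 0.01  ] [  -0.3 -112. ] box [[-26.5, -110.8], [25.4, -110.8], [25.5, -113.1], [-26.6, -113.1]]
red [257.3 270.9] 1606 [ 0.5564 -0.0074  0.11  ] [ 1.000e-01 -1.422e+02]
d mm [1.8 0.1 3.1] a [ 0.2  0.4 -0. ] now [[-1.000e-01 -1.418e+02]] [ 0.5561 -0.0071  0.0531] t 5.55
```

>>> move_arm(
  jaw=0,
  rows=[
    {"dx":0,"dy":0,"dz":0,"ax":0,"ay":0,"az":0},
    {"dx":0,"dy":0,"dz":0,"ax":0,"ay":0,"az":0},
    {"dx":0,"dy":0,"dz":0,"ax":0,"ay":0,"az":0},
    {"dx":0,"dy":0,"dz":0,"ax":0,"ay":0,"az":0},
    {"dx":0,"dy":0,"dz":0,"ax":0,"ay":0,"az":0},
    {"dx":0,"dy":0,"dz":-0.02,"ax":0,"ay":0,"az":0},
    {"dx":0,"dy":0,"dz":-0.045,"ax":0,"ay":0,"az":0},
    {"dx":0,"dy":0,"dz":-0.07,"ax":0,"ay":0,"az":0},
    {"dx":0,"dy":0,"dz":-0.095,"ax":0,"ay":0,"az":0},
    {"dx":0,"dy":0,"dz":-0.095,"ax":0,"ay":0,"az":0},
  ],
)

```text
time: 6.38
position: [0.5558, -0.0011, 0.1507]
orientation: [1.904, 2.491, 0.009]
contact_force: [1.0, -0.3, 0.3]
finger_gap: 0.0857
gripper_force: 0.0
```

>>> move_arm(
  jaw=195,
  rows=[
    {"dx":-0.02,"dy":0,"dz":0,"ax":0,"ay":0,"az":0},
    {"dx":-0.04,"dy":0,"dz":0,"ax":0,"ay":0,"az":0},
    {"dx":-0.06,"dy":0,"dz":0,"ax":0,"ay":0,"az":0},
    {"dx":-0.06,"dy":0,"dz":0,"ax":0,"ay":0,"az":0},
    {"dx":-0.06,"dy":0,"dz":0.02,"ax":0,"ay":0,"az":0},
    {"dx":-0.06,"dy":0,"dz":0.04,"ax":0,"ay":0,"az":0},
    {"dx":-0.06,"dy":0,"dz":0.055,"ax":0,"ay":0,"az":0},
    {"dx":-0.06,"dy":0,"dz":0.055,"ax":0,"ay":0,"az":0},
    {"dx":-0.06,"dy":0,"dz":0.055,"ax":0,"ay":0,"az":0},
  ],
)

```text
time: 7.13
position: [0.5673, -0.0593, 0.0905]
orientation: [-1.906, -2.494, 0.002]
contact_force: [-0.9, 0.1, -0.2]
finger_gap: 0.0201
gripper_force: 0.0
```

```bash
echo '{"M":[0.5498,0.0169],"yaw":15.0}'>fx.json; python3 look.py w5.png; python3 -c "
from h import *
go(0,-176,90); print(manip.sense()['finger_gap'])"
```

```text
red [261.1 144.3] 1277 [ 0.5559 -0.0083  0.11  ] [  -0.6 -140.9]
d mm [17.4  2.   1.4] a [-0.  -0.   0.2] now [[  -1.9 -193.4]] [ 0.5683 -0.0593  0.0914] t 7.18
0.02031895075028531
```

>>> move_arm(
  rows=[
    {"dx":0.008,"dy":0.0015,"dz":0,"ax":0,"ay":0,"az":0},
    {"dx":0.014,"dy":0.0015,"dz":0,"ax":0,"ay":0,"az":0},
    {"dx":0.019,"dy":0.0015,"dz":0,"ax":0,"ay":0,"az":0},
    {"dx":0.024,"dy":0.0015,"dz":0,"ax":0,"ay":0,"az":0},
    {"dx":0.029,"dy":0.0015,"dz":0,"ax":0,"ay":0,"az":0},
    {"dx":0.034,"dy":0.0015,"dz":0,"ax":0,"ay":0,"az":0},
    {"dx":0.038,"dy":0.0015,"dz":0,"ax":0,"ay":0,"az":0},
    {"dx":0.041,"dy":0.0015,"dz":0,"ax":0,"ay":0,"az":0},
    {"dx":0.044,"dy":0.0015,"dz":0,"ax":0,"ay":0,"az":0},
  ],
)

```text
time: 7.93
position: [0.5582, -0.0171, 0.0914]
orientation: [-1.909, -2.495, 0.0]
contact_force: [0.0, 0.2, -0.0]
finger_gap: 0.0198
gripper_force: 0.0
```

>>> move_arm(
  rows=[
    {"dx":0.003,"dy":0,"dz":0,"ax":0,"ay":0,"az":0},
    {"dx":0.006,"dy":0,"dz":0,"ax":0,"ay":0,"az":0},
    {"dx":0.009,"dy":0,"dz":0,"ax":0,"ay":0,"az":0},
    {"dx":0.011,"dy":0,"dz":0,"ax":0,"ay":0,"az":0},
    {"dx":0.013,"dy":0,"dz":0,"ax":0,"ay":0,"az":0},
    {"dx":0.013,"dy":0,"dz":0,"ax":0,"ay":0,"az":0},
    {"dx":0.013,"dy":0,"dz":0,"ax":0,"ay":0,"az":0},
    {"dx":0.013,"dy":0,"dz":0,"ax":0,"ay":0,"az":0},
  ],
)

```text
time: 8.6
position: [0.555, -0.005, 0.0914]
orientation: [1.909, 2.495, -0.0]
contact_force: [-0.3, 0.1, 0.3]
finger_gap: 0.0203
gripper_force: 0.0
```

```bash
python3 -c "
from h import *
shot('wrist','w6.png')
go(0,-176,90); print(manip.sense()['contact_force'])"
```

```text
d mm [-38.4   0.6   1.4] a [-0.   0.   0.1] now [[  -0.7 -137.6]] [ 0.5549 -0.0051  0.0914] t 8.65
[ 0.19675605 -0.02361556  0.17696399]
```

View pics/w6.png

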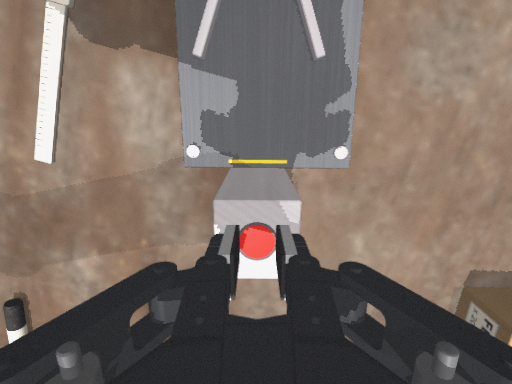

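```bash
python3 -c "
from h import *
p,im,d=shot('wrist')
q=[(257,212),(257,241),(257,270),(290,215),(230,235),(284,235),(232,260),(284,260),(232,290),(284,292),(283,298),(257,290)]
P=withdepth(p,q,d)
for a,b,c in zip(q,P.round(4),tofx(P).round(1)): print(a,b,c)
s=manip.sense();n=cv2.projectPoints(np.array([s['position'],[.5549,-.0051,.112]]),np.array(p['rvec']),np.array(p['tvec']),K(p),np.array(p['D']))[0];print(n.ravel())
"
```

```text
(257, 212) [0.5514 0.0088 0.111 ] [  -0.5 -123.3]
(257, 241) [ 0.5559 -0.0076  0.113 ] [  -0.5 -140.2]
(257, 270) [ 0.5609 -0.026   0.1124] [  -0.4 -159.3]
(290, 215) [0.57   0.0119 0.1109] [  18.2 -125. ]
(230, 235) [0.5397 0.0022 0.1353] [ -13.5 -126.6]
(284, 235) [0.5648 0.0093 0.136 ] [  12.5 -126.2]
(232, 260) [0.543  0.     0.1545] [ -10.9 -129.5]
(284, 260) [0.5638 0.0063 0.1555] [  10.8 -128.9]
(232, 290) [ 0.5464 -0.0137  0.1551] [ -11.2 -143.6]
(284, 292) [ 0.5683 -0.0086  0.1553] [  11.3 -144.4]
(283, 298) [ 0.5689 -0.0119  0.1548] [  11.  -147.8]
(257, 290) [ 5.845e-01 -1.136e-01  3.000e-04] [  -0.3 -250. ]
[256.63435214 222.98344599 256.47557192 236.09332047]
```

```bash
python3 -c "
from h import *
p,im,d=shot('wrist')
for c in (224,227,230,233,285):
  q=[(c,r) for r in range(214,262,4)]
  P=withdepth(p,q,d); print(c,[(r[1],tuple((x*1e3).round(0)[[2]]),y[1].round(0),tuple(im[r[1],c])) for r,x,y in zip(q,P,tofx(P))])
print(manip.sense()['finger_gap'],manip.tcp_to_grasp)
"
```

```text
224 [(214, (np.float64(111.0),), np.float64(-125.0), (np.uint8(188), np.uint8(181), np.uint8(183))), (218, (np.float64(112.0),), np.float64(-126.0), (np.uint8(186), np.uint8(179), np.uint8(181))), (222, (np.float64(111.0),), np.float64(-129.0), (np.uint8(189), np.uint8(183), np.uint8(186))), (226, (np.float64(112.0),), np.float64(-132.0), (np.uint8(187), np.uint8(181), np.uint8(182))), (230, (np.float64(111.0),), np.float64(-134.0), (np.uint8(173), np.uint8(169), np.uint8(168))), (234, (np.float64(135.0),), np.float64(-126.0), (np.uint8(124), np.uint8(124), np.uint8(123))), (238, (np.float64(139.0),), np.float64(-127.0), (np.uint8(124), np.uint8(121), np.uint8(122))), (242, (np.float64(143.0),), np.float64(-127.0), (np.uint8(126), np.uint8(125), np.uint8(126))), (246, (np.float64(147.0),), np.float64(-127.0), (np.uint8(122), np.uint8(123), np.uint8(124))), (250, (np.float64(151.0),), np.float64(-127.0), (np.uint8(124), np.uint8(123), np.uint8(123))), (254, (np.float64(155.0),), np.float64(-126.0), (np.uint8(133), np.uint8(132), np.uint8(132))), (258, (np.float64(159.0),), np.float64(
[... 3978 characters left out ...]
))), (234, (np.float64(134.0),), np.float64(-127.0), (np.uint8(125), np.uint8(124), np.uint8(123))), (238, (np.float64(140.0),), np.float64(-126.0), (np.uint8(123), np.uint8(123), np.uint8(122))), (242, (np.float64(143.0),), np.float64(-127.0), (np.uint8(121), np.uint8(123), np.uint8(122))), (246, (np.float64(147.0),), np.float64(-126.0), (np.uint8(123), np.uint8(122), np.uint8(120))), (250, (np.float64(151.0),), np.float64(-126.0), (np.uint8(118), np.uint8(119), np.uint8(119))), (254, (np.float64(154.0),), np.float64(-127.0), (np.uint8(87), np.uint8(87), np.uint8(86))), (258, (np.float64(155.0),), np.float64(-128.0), (np.uint8(106), np.uint8(107), np.uint8(107)))]
0.01994490635285672 0.0187
```

The fingers are actually passing above the block. By depth, the tips at row 225 are at z≈0.121 while the TCP reads 0.091, so at this opening the tips stand about 30 mm behind the TCP. I'll back off, go lower and push again.

>>> move_arm(
  rows=[
    {"dx":-0.02,"dy":0,"dz":-0.002,"ax":0,"ay":0,"az":0},
    {"dx":-0.04,"dy":0,"dz":-0.002,"ax":0,"ay":0,"az":0},
    {"dx":-0.06,"dy":0,"dz":-0.002,"ax":0,"ay":0,"az":0},
    {"dx":-0.06,"dy":0,"dz":-0.002,"ax":0,"ay":0,"az":0},
    {"dx":-0.06,"dy":0,"dz":0.015,"ax":0,"ay":0,"az":0},
    {"dx":-0.06,"dy":0,"dz":0.035,"ax":0,"ay":0,"az":0},
    {"dx":-0.06,"dy":0,"dz":0.035,"ax":0,"ay":0,"az":0},
    {"dx":-0.06,"dy":0,"dz":0.035,"ax":0,"ay":0,"az":0},
  ],
)

```text
time: 9.42
position: [0.5695, -0.0622, 0.0557]
orientation: [-1.907, -2.494, 0.002]
contact_force: [-0.2, -0.5, 0.6]
finger_gap: 0.0203
gripper_force: 0.0
```

```bash
cat > tip.py <<'E'
from h import *
p,im,d=shot('wrist')
v,u=np.mgrid[150:330:2,190:320:2]
uv=np.c_[u.ravel(),v.ravel()]; P=withdepth(p,uv,d); f=tofx(P); t=tofx([manip.sense()['position']])[0]
m=(abs(f[:,1]-t[1]-11)<5)&(P[:,2]>.02)&(abs(abs(f[:,0]-t[0])-13)<10)
print("front tip low z",np.sort(P[m,2])[:8].round(3),"n",m.sum(),"pos",manip.sense()['position'].round(4),t.round(1))
E
python3 tip.py; python3 look.py w7.png
```

```text
front tip low z [0.083 0.083 0.084 0.084 0.087 0.087 0.087 0.088] n 986 pos [ 0.5704 -0.0622  0.0565] [  -0.5 -196.7]
red [256.4 143.1] 2169 [ 0.5558 -0.0083  0.11  ] [  -0.7 -140.9]
```

>>> move_arm(
  rows=[
    {"dx":0.008,"dy":0,"dz":0,"ax":0,"ay":0,"az":0},
    {"dx":0.015,"dy":0,"dz":0,"ax":0,"ay":0,"az":0},
    {"dx":0.02,"dy":0,"dz":0,"ax":0,"ay":0,"az":0},
    {"dx":0.025,"dy":0,"dz":0,"ax":0,"ay":0,"az":0},
    {"dx":0.03,"dy":0,"dz":0,"ax":0,"ay":0,"az":0},
    {"dx":0.03,"dy":0,"dz":0,"ax":0,"ay":0,"az":0},
  ],
)

```text
time: 10.02
position: [0.564, -0.0338, 0.0574]
orientation: [1.907, 2.494, 0.001]
contact_force: [1.8, -3.6, 3.2]
finger_gap: 0.0201
gripper_force: 2.1
```

```bash
python3 look.py w8.png;python3 tip.py
```

```text
red [253.9 183.8] 2024 [0.5527 0.0033 0.11  ] [  -0.7 -128.9]
front tip low z [0.099 0.1   0.1   0.1   0.1   0.1   0.1   0.1  ] n 882 pos [ 0.5641 -0.0344  0.0571] [   0.5 -168.2]
```

>>> move_arm(
  rows=[
    {"dx":0.005,"dy":0,"dz":0,"ax":0,"ay":0,"az":0},
    {"dx":0.01,"dy":0,"dz":0,"ax":0,"ay":0,"az":0},
    {"dx":0.014,"dy":0,"dz":0,"ax":0,"ay":0,"az":0},
    {"dx":0.018,"dy":0,"dz":0,"ax":0,"ay":0,"az":0},
    {"dx":0.022,"dy":0,"dz":0,"ax":0,"ay":0,"az":0},
    {"dx":0.025,"dy":0,"dz":0,"ax":0,"ay":0,"az":0},
    {"dx":0.028,"dy":0,"dz":0,"ax":0,"ay":0,"az":0},
    {"dx":0.031,"dy":0,"dz":0,"ax":0,"ay":0,"az":0},
    {"dx":0.031,"dy":0,"dz":0,"ax":0,"ay":0,"az":0},
    {"dx":0.031,"dy":0,"dz":0,"ax":0,"ay":0,"az":0},
  ],
)

```text
time: 10.95
position: [0.5543, -0.0035, 0.0562]
orientation: [-1.908, -2.495, 0.0]
contact_force: [0.6, -0.0, -0.8]
finger_gap: 0.0203
gripper_force: 0.0
```

```bash
python3 -c "
from h import *
p,im,d=shot('wrist','w9.png')
q=[(256,r) for r in range(10,230,15)]
P=withdepth(p,q,d); print([(r[1],int(x[2]*1e3),int(y[1])) for r,x,y in zip(q,P,tofx(P))]); go(0,-200,60)"
```

```text
[(10, 11, 0), (25, 11, -8), (40, 10, -17), (55, 63, -37), (70, 61, -44), (85, 60, -52), (100, 62, -60), (115, 61, -68), (130, 60, -76), (145, 61, -85), (160, 61, -94), (175, 61, -103), (190, 61, -112), (205, 63, -121), (220, 63, -131)]
d mm [-63.8   0.7  -3.8] a [-0.  -0.   0.2] now [[  -0.9 -136.2]] [ 0.5544 -0.0038  0.0562] t 11.0
```

View pics/w9.png

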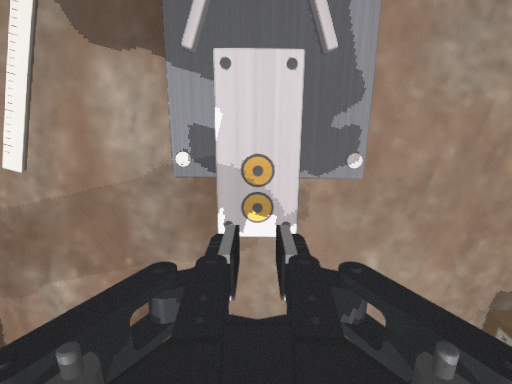

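The block lies flat on its back with brass plugs up at (258,171) and (258,208), its top at z=0.061. It is square to the lane and its tail is at row 237.

>>> move_arm(
  rows=[
    {"dx":-0.02,"dy":0,"dz":0,"ax":0,"ay":0,"az":0},
    {"dx":-0.042,"dy":0.001,"dz":0,"ax":0,"ay":0,"az":0},
    {"dx":-0.042,"dy":0.001,"dz":0,"ax":0,"ay":0,"az":0},
    {"dx":-0.042,"dy":0.001,"dz":0.015,"ax":0,"ay":0,"az":0},
    {"dx":-0.042,"dy":0.001,"dz":0.03,"ax":0,"ay":0,"az":0},
    {"dx":-0.042,"dy":0.001,"dz":0.044,"ax":0,"ay":0,"az":0},
    {"dx":-0.042,"dy":0.001,"dz":0.044,"ax":0,"ay":0,"az":0},
    {"dx":-0.042,"dy":0.001,"dz":0.044,"ax":0,"ay":0,"az":0},
  ],
)

```text
time: 11.67
position: [0.5659, -0.0441, 0.0119]
orientation: [-1.908, -2.494, 0.002]
contact_force: [0.1, 0.2, -0.0]
finger_gap: 0.02
gripper_force: 0.0
```

```bash
python3 tip.py; python3 -c "
from h import *
go(0,-140,12)
p,im,d=shot('wrist','w10.png')
v,u=np.mgrid[0:330:3,150:360:3]
uv=np.c_[u.ravel(),v.ravel()]; P=withdepth(p,uv,d); f=tofx(P)
m=(abs(P[:,2]-.062)<.006)&(f[:,1]>-160)&(abs(f[:,0])<40);print(cv2.minAreaRect(f[m].astype(np.float32)), np.percentile(f[m],[1,99],axis=0))
"
```

```text
front tip low z [0.039 0.04  0.04  0.04  0.043 0.044 0.044 0.044] n 992 pos [ 0.5666 -0.044   0.0125] [   0.5 -178.2]
d mm [38.2 -0.4  0.5] a [-0.  -0.   0.2] now [[   0.5 -178.2]] [ 0.5666 -0.044   0.0125] t 11.72
((-0.6485347747802734, -105.87425994873047), (75.16887664794922, 50.20479965209961), 89.83645629882812) [[ -24.95574747 -141.83301815]
 [  23.50460151  -68.90147539]]
```

>>> move_arm(
  rows=[
    {"dx":0.01,"dy":0,"dz":0,"ax":0,"ay":0,"az":0},
    {"dx":0.02,"dy":0,"dz":0,"ax":0,"ay":0,"az":0},
    {"dx":0.027,"dy":0,"dz":0,"ax":0,"ay":0,"az":0},
    {"dx":0.034,"dy":0,"dz":0,"ax":0,"ay":0,"az":0},
    {"dx":0.041,"dy":0,"dz":0,"ax":0,"ay":0,"az":0},
    {"dx":0.048,"dy":0,"dz":0,"ax":0,"ay":0,"az":0},
    {"dx":0.055,"dy":0,"dz":0,"ax":0,"ay":0,"az":0},
    {"dx":0.062,"dy":0,"dz":0,"ax":0,"ay":0,"az":0},
    {"dx":0.069,"dy":0,"dz":0,"ax":0,"ay":0,"az":0},
    {"dx":0.075,"dy":0,"dz":0,"ax":0,"ay":0,"az":0},
  ],
)

```text
time: 12.6
position: [0.5478, 0.0266, 0.0132]
orientation: [1.908, 2.492, -0.003]
contact_force: [2.6, -6.3, 3.1]
finger_gap: 0.0203
gripper_force: 3.1
```

```bash
python3 tip.py; python3 -c "
from h import *
p,im,d=shot('wrist','w11.png')
c,_=ray(p,[(256,192)]);print('cam',tofx([c]),c[2])
go(0,-21,12)
v,u=np.mgrid[0:330:3,150:360:3]
uv=np.c_[u.ravel(),v.ravel()]; P=withdepth(p,uv,d); f=tofx(P)
m=(abs(P[:,2]-.062)<.006)&(f[:,1]<-15)&(abs(f[:,0])<40);print(cv2.minAreaRect(f[m].astype(np.float32)), np.percentile(f[m],[1,99],axis=0))
m=(abs(P[:,2]-.023)<.004)&(abs(f[:,0])<50);g=f[m]
for a in range(-24,40,8):
  k=g[abs(g[:,1]-a)<4]; l=k[k[:,0]<0];r=k[k[:,0]>0]
  if len(l) and len(r): print(a,l[:,0].max().round(1),r[:,0].min().round(1))
"
```

```text
front tip low z [0.056 0.059 0.06  0.06  0.06  0.06  0.06  0.06 ] n 1719 pos [0.5473 0.0286 0.0132] [   0.6 -103. ]
cam [[  0.6813128 -36.4029644]] 0.18200766577104757
d mm [82.  -0.3  1. ] a [0.  0.1 0.2] now [[   0.7 -103. ]] [0.5473 0.0286 0.0131] t 12.7
((-1.0253753662109375, -64.38909149169922), (50.326778411865234, 99.28437042236328), 0.9706552624702454) [[-25.52943289 -97.3644816 ]
 [ 23.15275957 -15.8935418 ]]
-24 -43.3 43.2
-16 -40.4 40.6
-8 -37.4 37.5
0 -36.1 34.9
8 -35.6 31.8
16 -35.2 30.7
```

>>> move_arm(
  rows=[
    {"dx":0.004,"dy":-0.0005,"dz":-0.005,"ax":0,"ay":0,"az":0},
    {"dx":0.011,"dy":-0.0005,"dz":-0.007,"ax":0,"ay":0,"az":0},
    {"dx":0.018,"dy":-0.0005,"dz":-0.007,"ax":0,"ay":0,"az":0},
    {"dx":0.025,"dy":-0.0005,"dz":-0.007,"ax":0,"ay":0,"az":0},
    {"dx":0.032,"dy":-0.0005,"dz":-0.007,"ax":0,"ay":0,"az":0},
    {"dx":0.039,"dy":-0.0005,"dz":-0.007,"ax":0,"ay":0,"az":0},
    {"dx":0.046,"dy":-0.0005,"dz":-0.007,"ax":0,"ay":0,"az":0},
    {"dx":0.053,"dy":-0.0005,"dz":-0.007,"ax":0,"ay":0,"az":0},
    {"dx":0.058,"dy":-0.0005,"dz":-0.007,"ax":0,"ay":0,"az":0},
    {"dx":0.058,"dy":-0.0005,"dz":-0.007,"ax":0,"ay":0,"az":0},
  ],
)

```text
time: 13.53
position: [0.531, 0.0857, 0.0198]
orientation: [-1.906, -2.497, -0.001]
contact_force: [0.4, -1.5, 1.9]
finger_gap: 0.0201
gripper_force: 0.9
```

```bash
python3 -c "
from h import *
go(0,-21,20); print(manip.sense()['contact_force'])"
```

```text
d mm [22.7  0.5 -0.2] a [ 0.  -0.   0.3] now [[ -0.4 -43.7]] [0.531  0.0857 0.0198] t 13.53
[ 0.421567   -1.50443969  1.91656792]
```

>>> move_arm(
  rows=[
    {"dx":0.004,"dy":0,"dz":0,"ax":0,"ay":0,"az":0},
    {"dx":0.008,"dy":0,"dz":0,"ax":0,"ay":0,"az":0},
    {"dx":0.012,"dy":0,"dz":0,"ax":0,"ay":0,"az":0},
    {"dx":0.015,"dy":0,"dz":0,"ax":0,"ay":0,"az":0},
    {"dx":0.018,"dy":0,"dz":0,"ax":0,"ay":0,"az":0},
    {"dx":0.02,"dy":0,"dz":0,"ax":0,"ay":0,"az":0},
    {"dx":0.02,"dy":0,"dz":0,"ax":0,"ay":0,"az":0},
  ],
)

```text
time: 14.12
position: [0.5262, 0.1028, 0.0197]
orientation: [1.909, 2.494, -0.001]
contact_force: [0.8, -5.2, 2.9]
finger_gap: 0.0198
gripper_force: 2.5
```

>>> move_arm(
  rows=[
    {"dx":0.002,"dy":0,"dz":0,"ax":0,"ay":0,"az":0},
    {"dx":0.003,"dy":0,"dz":0,"ax":0,"ay":0,"az":0},
    {"dx":0.003,"dy":0,"dz":0,"ax":0,"ay":0,"az":0},
  ],
)

```text
time: 14.37
position: [0.5255, 0.1052, 0.0197]
orientation: [1.909, 2.493, -0.002]
contact_force: [1.0, -5.9, 3.2]
finger_gap: 0.0204
gripper_force: 2.8
```

```bash
python3 -c "
from h import *
go(0,-21,20); print(manip.sense()['contact_force'])"
```

```text
d mm [ 2.4  0.7 -0.3] a [-0.   0.1  0.1] now [[ -0.7 -23.4]] [0.5255 0.1052 0.0197] t 14.37
[ 1.00023796 -5.85566582  3.20337308]
```

Still sliding at about 6 N friction, so I keep creeping until it stops.

>>> move_arm(
  rows=[
    {"dx":0.001,"dy":0,"dz":0,"ax":0,"ay":0,"az":0},
    {"dx":0.002,"dy":0,"dz":0,"ax":0,"ay":0,"az":0},
    {"dx":0.003,"dy":0,"dz":0,"ax":0,"ay":0,"az":0},
    {"dx":0.003,"dy":0,"dz":0,"ax":0,"ay":0,"az":0},
  ],
)

```text
time: 14.7
position: [0.525, 0.1066, 0.0197]
orientation: [1.91, 2.492, -0.004]
contact_force: [3.7, -7.5, 4.3]
finger_gap: 0.02
gripper_force: 4.0
```

>>> move_arm(
  rows=[
    {"dx":0.001,"dy":0,"dz":0,"ax":0,"ay":0,"az":0},
    {"dx":0.002,"dy":0,"dz":0,"ax":0,"ay":0,"az":0},
    {"dx":0.003,"dy":0,"dz":0,"ax":0,"ay":0,"az":0},
    {"dx":0.003,"dy":0,"dz":0,"ax":0,"ay":0,"az":0},
  ],
)

```text
time: 15.03
position: [0.5247, 0.1066, 0.0197]
orientation: [1.911, 2.488, -0.009]
contact_force: [3.2, -11.8, 4.3]
finger_gap: 0.0199
gripper_force: 6.3
```

>>> move_arm(
  rows=[
    {"dx":0.002,"dy":0,"dz":0,"ax":0,"ay":0,"az":0},
    {"dx":0.004,"dy":0,"dz":0,"ax":0,"ay":0,"az":0},
    {"dx":0.005,"dy":0,"dz":0,"ax":0,"ay":0,"az":0},
    {"dx":0.005,"dy":0,"dz":0,"ax":0,"ay":0,"az":0},
    {"dx":0.005,"dy":0,"dz":0,"ax":0,"ay":0,"az":0},
  ],
)

```text
time: 15.45
position: [0.5241, 0.1064, 0.0198]
orientation: [1.914, 2.482, -0.017]
contact_force: [5.9, -19.8, 5.8]
finger_gap: 0.0201
gripper_force: 10.2
```

```bash
python3 -c "
from h import *
go(0,-21,20); print(manip.sense()['contact_force'])
p,im,d=shot('wrist','w12.png')
"
```

```text
d mm [ 0.9  1.7 -0.2] a [-0.2  0.7 -0.3] now [[ -1.7 -21.9]] [0.5241 0.1064 0.0198] t 15.45
[  5.90307665 -19.82615779   5.7582406 ]
```

>>> move_arm(
  jaw=255,
  rows=[
    {"dx":-0.015,"dy":0,"dz":0,"ax":0,"ay":0,"az":0},
    {"dx":-0.035,"dy":0,"dz":0,"ax":0,"ay":0,"az":0},
    {"dx":-0.04,"dy":0,"dz":-0.03,"ax":0,"ay":0,"az":0},
    {"dx":-0.04,"dy":0,"dz":-0.065,"ax":0,"ay":0,"az":0},
    {"dx":-0.04,"dy":0,"dz":-0.1,"ax":0,"ay":0,"az":0},
    {"dx":-0.03,"dy":0,"dz":-0.135,"ax":0,"ay":0,"az":0},
    {"dx":-0.02,"dy":0,"dz":-0.165,"ax":0,"ay":0,"az":0},
    {"dx":-0.02,"dy":0,"dz":-0.19,"ax":0,"ay":0,"az":0},
    {"dx":-0.02,"dy":0,"dz":-0.19,"ax":0,"ay":0,"az":0},
    {"dx":-0.02,"dy":0,"dz":-0.19,"ax":0,"ay":0,"az":0},
  ],
)

```text
time: 16.33
position: [0.528, 0.0998, 0.2109]
orientation: [1.905, 2.496, 0.006]
contact_force: [0.0, 0.6, -0.7]
finger_gap: -0.0001
gripper_force: 0.0
```

```bash
cat > k.py <<'E'
import sys
from h import *
p,im,d=shot("wrist",sys.argv[1])
hsv=cv2.cvtColor(im,cv2.COLOR_RGB2HSV);H,S,V=[hsv[...,i].astype(int) for i in range(3)]
m=((H>4)&(H<22)&(S>150)&(V>110)).astype(np.uint8)
n,l,s,c=cv2.connectedComponentsWithStats(m); i=1+np.argmax(s[1:,4]); yx=np.argwhere(l==i)
P=withdepth(p,yx[:,::-1],d);f=tofx(P)
t=(P[:,2]>.134)&(P[:,2]<.16); f=f[t]; print("n",t.sum(),"z",np.percentile(P[:,2],[5,50,95]).round(3),c[i])
q=onplane(p,yx[:,::-1],.142); g=tofx(q)[t]
r=np.hypot(g[:,0],g[:,1]-65); w=g[r>30]; print("wing ang ccw from +y",np.degrees(np.arctan2(-w[:,0].mean(),w[:,1].mean()-65)).round(1),"rmax",r.max().round(1))
print("rect",cv2.minAreaRect(g.astype(np.float32)))
v,u=np.mgrid[0:380:2,100:420:2];uv=np.c_[u.ravel(),v.ravel()];P=withdepth(p,uv,d);f=tofx(P)
b=(abs(P[:,2]-.061)<.004)&(abs(f[:,0])<35)&(f[:,1]<46)&(f[:,1]>-60);print("block",b.sum(),np.percentile(f[b],[1,99],axis=0).round(1).tolist(),cv2.minAreaRect(f[b].astype(np.float32)) if b.sum() else 0)
go(0,0,200);print(manip.sense()['finger_gap'])
E
python3 k.py w13.png
```

```text
n 1662 z [0.14  0.143 0.144] [247.85815185  58.34902884]
wing ang ccw from +y 23.4 rmax 62.5
rect ((-5.010112762451172, 86.74735260009766), (30.68174171447754, 78.57879638671875), 14.461709022521973)
block 554 [[-26.1, -8.7], [22.3, 44.2]] ((-2.302471160888672, 17.75298500061035), (48.8494873046875, 53.692325592041016), 1.3123631477355957)
d mm [30.   1.   9.4] a [ 0.  -0.   0.3] now [[ -0.9 -30. ]] [0.527  0.0988 0.2094] t 16.38
0.00014628412274914773
```

View pics/w13.png

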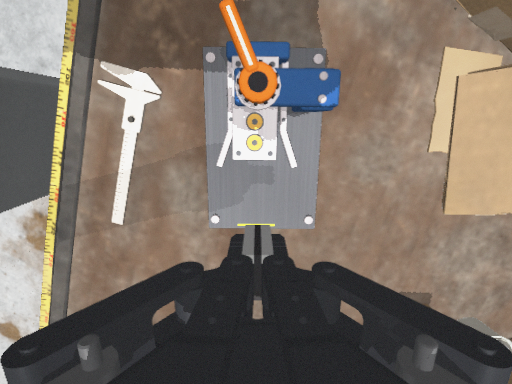

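```bash
python3 -c "
from h import *
p,im,d=shot('wrist')
for c in (250,256,262,268):
  q=[(c,r) for r in range(214,270,5)]
  P=withdepth(p,q,d); print(c,[(r[1],int(x[2]*1e3),y.round(0).tolist()) for r,x,y in zip(q,P,tofx(P))])
q=[(c,255) for c in range(225,290,4)];P=withdepth(p,q,d);print([(r[0],int(x[2]*1e3),y.round(0).tolist()) for r,x,y in zip(q,P,tofx(P))])
q=[(258,82)];print(tofx(onplane(p,q,.142)))
s=manip.sense();print(s['qpos'].round(2));go(-36,101,200)"
```

```text
250 [(214, 10, [-10.0, -95.0]), (219, 10, [-10.0, -102.0]), (224, 12, [-10.0, -109.0]), (229, 246, [-4.0, -19.0]), (234, 251, [-4.0, -19.0]), (239, 257, [-4.0, -19.0]), (244, 262, [-4.0, -19.0]), (249, 267, [-4.0, -19.0]), (254, 271, [-4.0, -20.0]), (259, 280, [-3.0, -17.0]), (264, 282, [-3.0, -18.0]), (269, 285, [-3.0, -18.0])]
256 [(214, 11, [-2.0, -94.0]), (219, 378, [-1.0, 36.0]), (224, 11, [-2.0, -109.0]), (229, 246, [-1.0, -19.0]), (234, 252, [-1.0, -19.0]), (239, 257, [-1.0, -19.0]), (244, 263, [-1.0, -19.0]), (249, 267, [-1.0, -19.0]), (254, 272, [-1.0, -19.0]), (259, 273, [-1.0, -21.0]), (264, 273, [-1.0, -23.0]), (269, 273, [-1.0, -26.0])]
262 [(214, 10, [6.0, -95.0]), (219, 10, [7.0, -102.0]), (224, 12, [7.0, -109.0]), (229, 246, [2.0, -19.0]), (234, 251, [2.0, -19.0]), (239, 256, [2.0, -19.0]), (244, 262, [2.0, -19.0]), (249, 268, [2.0, -19.0]), (254, 273, [1.0, -19.0]), (259, 272, [1.0, -21.0]), (264, 274, [1.0, -23.0]), (269, 277, [1.0, -23.0])]
268 [(214, 10, [15.0, -94.0]), (219, 11, [15.0, -102.0]), (224, 11, [15.0, -109.0]), (229, 244, [5.0, -19.0]), (234, 252, [5.0, -19.0]), (239, 258, [4.0, -19.0]), (244, 263, [4.0, -19.0]), (249, 268, [4.0, -19.0]), (254, 272, [4.0, -19.0]), (259, 278, [4.0, -18.0]), (264, 283, [4.0, -18.0]), (269, 286, [3.0, -18.0])]
[(225, 0, [-48.0, -163.0]), (229, 265, [-13.0, -23.0]), (233, 275, [-10.0, -18.0]), (237, 278, [-9.0, -17.0]), (241, 275, [-7.0, -18.0]), (245, 275, [-6.0, -18.0]), (249, 272, [-4.0, -19.0]), (253, 273, [-2.0, -19.0]), (257, 272, [-1.0, -20.0]), (261, 273, [1.0, -19.0]), (265, 272, [3.0, -20.0]), (269, 273, [4.0, -19.0]), (273, 275, [6.0, -18.0]), (277, 277, [7.0, -17.0]), (281, 275, [9.0, -18.0]), (285, 265, [12.0, -23.0]), (289, -1, [48.0, -164.0])]
[[-0.40156945 63.03580305]]
[ 0.08  0.38 -0.46  2.02  0.23  0.79 -0.24]
d mm [131.6 -33.9   8.6] a [-0.1 -0.   0.2] now [[ -1.5 -30.5]] [0.5265 0.0981 0.2085] t 16.43
```

>>> move_arm(
  rows=[
    {"dx":0.025,"dy":-0.006,"dz":0,"ax":0,"ay":0,"az":0},
    {"dx":0.055,"dy":-0.014,"dz":0,"ax":0,"ay":0,"az":0},
    {"dx":0.085,"dy":-0.022,"dz":0,"ax":0,"ay":0,"az":0},
    {"dx":0.115,"dy":-0.03,"dz":0,"ax":0,"ay":0,"az":0},
    {"dx":0.131,"dy":-0.035,"dz":0,"ax":0,"ay":0,"az":0},
    {"dx":0.131,"dy":-0.035,"dz":0.02,"ax":0,"ay":0,"az":0},
    {"dx":0.131,"dy":-0.035,"dz":0.05,"ax":0,"ay":0,"az":0},
    {"dx":0.131,"dy":-0.035,"dz":0.08,"ax":0,"ay":0,"az":0},
    {"dx":0.131,"dy":-0.035,"dz":0.09,"ax":0,"ay":0,"az":0},
    {"dx":0.131,"dy":-0.035,"dz":0.09,"ax":0,"ay":0,"az":0},
  ],
)

```text
time: 17.27
position: [0.4565, 0.2133, 0.1159]
orientation: [-1.905, -2.492, 0.012]
contact_force: [0.1, -0.2, -0.1]
finger_gap: -0.0002
gripper_force: 0.0
```

```bash
cat > tip2.py <<'E'
from h import *
p,im,d=shot('wrist')
q=[(c,r) for r in range(205,250,3) for c in (250,256,262,268)]
P=withdepth(p,q,d);f=tofx(P);s=manip.sense();t=tofx([s['position']])[0]
m=(abs(f[:,1]-t[1]-11)<4)&(abs(f[:,0]-t[0])<10);print("tip z",P[m,2].min().round(3) if m.any() else None,"tcp",s['position'].round(4),t.round(1),s['contact_force'].round(1))
E
python3 tip2.py; python3 -c "
from h import *
go(-36,101,90)"
```

```text
tip z 0.148 tcp [0.458  0.2142 0.1177] [-37.6  99.4] [ 0.1 -0.1  0.3]
d mm [ 1.7  1.8 27.7] a [-0.3  0.   0.2] now [[-37.6  99.4]] [0.458  0.2142 0.1177] t 17.32
```

>>> move_arm(
  rows=[
    {"dx":0.001,"dy":0.001,"dz":0.012,"ax":0,"ay":0,"az":0},
    {"dx":0.001,"dy":0.001,"dz":0.025,"ax":0,"ay":0,"az":0},
    {"dx":0.001,"dy":0.001,"dz":0.025,"ax":0,"ay":0,"az":0},
    {"dx":0.001,"dy":0.001,"dz":0.025,"ax":0,"ay":0,"az":0},
  ],
)

```text
time: 17.65
position: [0.4704, 0.2263, 0.1039]
orientation: [1.901, 2.49, 0.041]
contact_force: [-5.7, 1.6, 53.3]
finger_gap: -0.0003
gripper_force: 26.6
```

```bash
python3 tip2.py; python3 -c "
from h import *
p,im,d=shot('scene'); cv2.imwrite('pics/s2.png',cv2.resize(im[150:270,180:300,::-1],None,fx=5,fy=5,interpolation=cv2.INTER_CUBIC))
s=manip.sense();x,y=fx()
for z in (0,.034): print(cv2.projectPoints(s['position']+[0,0,z],np.array(p['rvec']),np.array(p['tvec']),K(p),np.array(p['D']))[0].ravel()*5-[900,750])"
```

```text
tip z 0.136 tcp [0.4704 0.2263 0.104 ] [-22.5 107.8] [-4.4  3.  51.6]
[242.03905101 382.27973347]
[240.6545277  336.43620593]
```

View pics/s2.png

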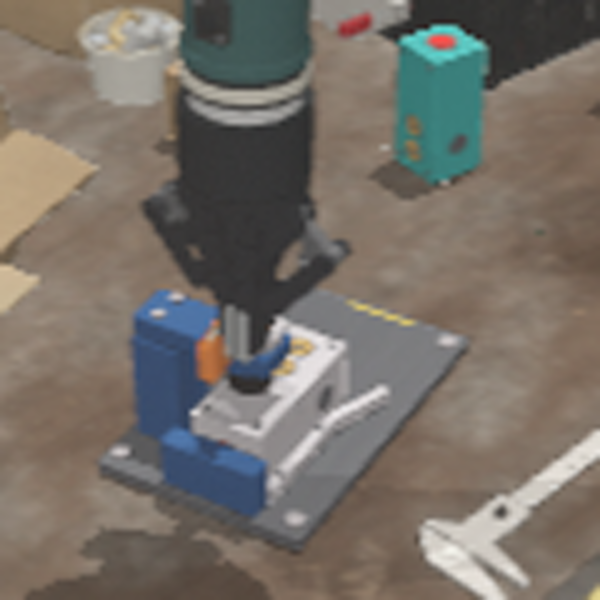

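```bash
python3 -c "
from h import *
s=manip.sense();print(s['contact_force'].round(1),s['moment'].round(2),s['joint_efforts'].round(1),s['qpos'].round(3))
p,im,d=shot('wrist','w14.png')
hsv=cv2.cvtColor(im,cv2.COLOR_RGB2HSV);H,S,V=[hsv[...,i].astype(int) for i in range(3)]
m=((H>4)&(H<22)&(S>150)&(V>110))
yx=np.argwhere(m);P=withdepth(p,yx[:,::-1],d);f=tofx(P);t=(P[:,2]>.11)&(P[:,2]<.16);print(t.sum());
if t.sum(): print(np.percentile(f[t],[1,50,99],axis=0).round(1),np.percentile(P[t,2],[1,50,99]).round(3))
v,u=np.mgrid[150:380:6,100:420:8];uv=np.c_[u.ravel(),v.ravel()];P=withdepth(p,uv,d);f=tofx(P)-tofx([s['position']])
k=(P[:,2]<.19)&(P[:,2]>.12)
for a,b,c in list(zip(uv[k],f[k],P[k,2]))[::3]: print(a,b.round(0),int(c*1e3),im[a[1],a[0]],end=' | ')
"
```

```text
[-4.6  2.  51.5] [ 0.66  0.25 -0.02] [  1.6 -14.8   1.9  -1.8   0.5   0.3   0. ] [-0.239  0.509 -0.392  2.15   0.384  0.519 -0.651]
962
[[-14.1  98.4]
 [ -7.6 122.9]
 [  0.5 128. ]] [0.12  0.143 0.147]
[276 204] [10. 19.] 124 [176  93  35] | [276 210] [ 9. 18.] 133 [171  88  28] | [276 216] [ 9. 18.] 140 [181  95  33] | [276 222] [ 9. 15.] 141 [190 100  38] | [252 228] [-3. 11.] 139 [132 132 132] | [276 228] [ 9. 11.] 139 [166  89  37] | [236 234] [-12.   7.] 137 [43 43 48] | [260 234] [ 1. 10.] 146 [70 69 69] | [284 234] [13.  9.] 143 [230 123  37] | [236 240] [-11.   6.] 143 [44 45 48] | [260 240] [ 0. 10.] 153 [59 60 60] | [284 240] [13.  7.] 145 [94 62 50] | [236 246] [-11.   7.] 151 [56 58 60] | [260 246] [ 0. 11.] 160 [63 61 63] | [284 246] [12.  7.] 151 [57 59 60] | [228 252] [-14.   6.] 157 [46 44 50] | [252 252] [-3. 10.] 165 [134 132 133] | [276 252] [8. 6.] 157 [44 46 47] | [300 252] [21. -1.] 144 [247 163  52] | [244 258] [-7. 12.] 173 [42 45 47] | [268 258] [ 3. 11.] 172 [44 43 47] | [292 258] [17. -4.] 143 [247 247 247] | [188 264] [-28.  12.] 178 [41 42 45] | [236 264]
[... 882 characters left out ...]
177 [46 47 52] | [316 282] [19.  8.] 185 [48 50 52] | [188 288] [-26.   9.] 189 [52 53 54] | [260 288] [-0. -6.] 167 [52 51 55] | [188 294] [-26.   5.] 186 [56 55 59] | [260 294] [-0. -8.] 168 [54 54 55] | [180 300] [-29.   3.] 187 [51 56 58] | [252 300] [-4. -4.] 177 [47 44 51] | [332 300] [25.  3.] 188 [56 59 63] | [188 306] [-26.   0.] 187 [53 59 59] | [324 306] [22. -0.] 187 [53 56 58] | [188 312] [-27.  -4.] 185 [52 54 57] | [324 312] [22. -2.] 188 [53 53 56] | [164 318] [-37.  -9.] 182 [80 74 69] | [188 318] [-27.  -5.] 186 [80 80 85] | [348 318] [33. -8.] 184 [38 42 45] | [180 324] [-30.  -8.] 186 [44 41 48] | [348 324] [32. -8.] 187 [43 43 47] | [164 330] [-36.  -9.] 188 [40 43 46] |
```

>>> move_arm(
  rows=[
    {"dx":0,"dy":0,"dz":-0.015,"ax":0,"ay":0,"az":0},
    {"dx":0,"dy":0,"dz":-0.03,"ax":0,"ay":0,"az":0},
    {"dx":0,"dy":0,"dz":-0.045,"ax":0,"ay":0,"az":0},
    {"dx":0,"dy":0,"dz":-0.045,"ax":0,"ay":0,"az":0},
    {"dx":0,"dy":0,"dz":-0.045,"ax":0,"ay":0,"az":0},
  ],
)

```text
time: 18.22
position: [0.4617, 0.2167, 0.1407]
orientation: [1.908, 2.493, 0.006]
contact_force: [-1.1, -0.3, -0.4]
finger_gap: 0.0
gripper_force: 0.0
```

```bash
python3 tip2.py; python3 k.py w15.png
```

```text
tip z 0.172 tcp [0.4608 0.2161 0.1397] [-34.4 100.5] [-0.4 -0.4 -1. ]
n 1012 z [0.124 0.142 0.144] [300.34646302 217.09244373]
wing ang ccw from +y 9.0 rmax 65.2
rect ((-7.2254438400268555, 99.29963684082031), (23.358230590820312, 59.96140670776367), 18.32056427001953)Traceback (most recent call last):
  File "k.py", line 13, in <module>
    b=(abs(P[:,2]-.061)<.004)&(abs(f[:,0])<35)&(f[:,1]<46)&(f[:,1]>-60);print("block",b.sum(),np.percentile(f[b],[1,99],axis=0).round(1).tolist(),cv2.minAreaRect(f[b].astype(np.float32)) if b.sum() else 0)
                                                                                              ~~~~~~~~~~~~~^^^^^^^^^^^^^^^^^^^^
    return _quantile_unchecked(
        a, q, axis, out, overwrite_input, method, keepdims, weights)
    return _ureduce(a,
                    func=_quantile_ureduce_func,
    ...<5 lines>...
                    overwrite_input=overwrite_input,
                    method=method)
    r = func(a, **kwargs)
    result = _quantile(arr,
                       quantiles=q,
    ...<2 lines>...
                       out=out,
                       weights=wgt)
    slices_having_nans = np.isnan(arr[-1, ...])
                                  ~~~^^^^^^^^^
IndexError: index -1 is out of bounds for axis 0 with size 0
```

The crop shows the block lying home under the foot, with the orange wing just left of the fingers at (210,355). On the way down, the finger's outer edge caught the top of the wing (50 N upward, 38 mm above the TCP). I've lifted and will come down farther to the side.

>>> move_arm(
  rows=[
    {"dx":-0.003,"dy":-0.012,"dz":0,"ax":0,"ay":0,"az":0},
    {"dx":-0.006,"dy":-0.024,"dz":0,"ax":0,"ay":0,"az":0},
    {"dx":-0.006,"dy":-0.024,"dz":0,"ax":0,"ay":0,"az":0},
    {"dx":-0.006,"dy":-0.024,"dz":0.015,"ax":0,"ay":0,"az":0},
    {"dx":-0.006,"dy":-0.024,"dz":0.03,"ax":0,"ay":0,"az":0},
    {"dx":-0.006,"dy":-0.024,"dz":0.046,"ax":0,"ay":0,"az":0},
    {"dx":-0.006,"dy":-0.024,"dz":0.046,"ax":0,"ay":0,"az":0},
    {"dx":-0.006,"dy":-0.024,"dz":0.046,"ax":0,"ay":0,"az":0},
  ],
)

```text
time: 18.98
position: [0.4383, 0.204, 0.0924]
orientation: [-1.908, -2.495, 0.003]
contact_force: [-0.0, -0.2, -0.5]
finger_gap: -0.0001
gripper_force: 0.0
```

```bash
python3 tip2.py; sed -i 's/and f\[:,1\]//; /^v,u/,/^b=/d' k.py; python3 k.py w16.png; python3 -c "
import numpy as np
from h import *
t=tofx([manip.sense()['position']])[0]
ax=np.array([.5,64.5]);rho=50
# orbit: tool dx=fixture y, dy=fixture x
for a in range(30,-200,-10):
  r=np.radians(a);P=ax+rho*np.array([-np.sin(r),np.cos(r)]);print(a,'dx',round(P[1]-t[1]),'dy',round(P[0]-t[0]),'abs',P.round(0))"
```

```text
tip z 0.124 tcp [0.4388 0.2043 0.0931] [-58.7  94.8] [-0.6  0.5  1.5]
n 1918 z [0.122 0.142 0.144] [359.57237569 228.03020258]
wing ang ccw from +y 11.0 rmax 65.9
rect ((-6.693931579589844, 103.18171691894531), (17.032758712768555, 54.43984603881836), 15.1681489944458)
d mm [ -95.    58.  -106.4] a [ 0.  -0.   0.2] now [[-58.3  94.8]] [0.4392 0.2045 0.0936] t 19.08
-5.2842662747833725e-05
30 dx 13 dy 34 abs [-24. 108.]
20 dx 17 dy 42 abs [-17. 111.]
10 dx 19 dy 50 abs [ -8. 114.]
0 dx 20 dy 59 abs [  0. 114.]
-10 dx 19 dy 67 abs [  9. 114.]
-20 dx 17 dy 76 abs [ 18. 111.]
-30 dx 13 dy 84 abs [ 25. 108.]
-40 dx 8 dy 91 abs [ 33. 103.]
-50 dx 2 dy 97 abs [39. 97.]
-60 dx -5 dy 102 abs [44. 90.]
-70 dx -13 dy 106 abs [47. 82.]
-80 dx -22 dy 108 abs [50. 73.]
-90 dx -30 dy 109 abs [50. 64.]
-100 dx -39 dy 108 abs [50. 56.]
-110 dx -47 dy 106 abs [47. 47.]
-120 dx -55 dy 102 abs [44. 40.]
-130 dx -62 dy 97 abs [39. 32.]
-140 dx -69 dy 91 abs [33. 26.]
-150 dx -74 dy 84 abs [25. 21.]
-160 dx -77 dy 76 abs [18. 18.]
-170 dx -80 dy 67 abs [ 9. 15.]
-180 dx -80 dy 59 abs [ 1. 14.]
-190 dx -80 dy 50 abs [-8. 15.]
```

>>> move_arm(
  rows=[
    {"dx":0.003,"dy":0.008,"dz":0,"ax":0,"ay":0,"az":0},
    {"dx":0.006,"dy":0.016,"dz":0,"ax":0,"ay":0,"az":0},
    {"dx":0.009,"dy":0.024,"dz":0,"ax":0,"ay":0,"az":0},
    {"dx":0.013,"dy":0.034,"dz":0,"ax":0,"ay":0,"az":0},
    {"dx":0.017,"dy":0.042,"dz":0,"ax":0,"ay":0,"az":0},
    {"dx":0.019,"dy":0.05,"dz":0,"ax":0,"ay":0,"az":0},
    {"dx":0.02,"dy":0.059,"dz":0,"ax":0,"ay":0,"az":0},
  ],
)

```text
time: 19.67
position: [0.4878, 0.237, 0.0924]
orientation: [-1.908, -2.493, 0.012]
contact_force: [-5.0, -3.3, 1.0]
finger_gap: 0.0
gripper_force: 2.3
```

```bash
python3 k.py w17.png; python3 -c "
from h import *
print(manip.sense()['contact_force'],manip.sense()['qpos'].round(2))"
```

```text
n 728 z [0.121 0.14  0.144] [302.96319569 244.14991023]
wing ang ccw from +y -20.3 rmax 66.9
rect ((19.127206802368164, 119.45856475830078), (17.935707092285156, 16.362136840820312), 66.48085021972656)
d mm [-114.7   -1.2 -107.2] a [-0.1  0.   0.1] now [[  0.7 114.6]] [0.491  0.2389 0.0928] t 19.72
-0.0002288699602191587
[0.17567418 0.69965767 0.03201179] [-0.25  0.56 -0.39  2.08  0.38  0.57 -0.65]
```

>>> move_arm(
  rows=[
    {"dx":-0.001,"dy":0.009,"dz":0,"ax":0,"ay":0,"az":0},
    {"dx":-0.003,"dy":0.017,"dz":0,"ax":0,"ay":0,"az":0},
    {"dx":-0.007,"dy":0.025,"dz":0,"ax":0,"ay":0,"az":0},
    {"dx":-0.012,"dy":0.032,"dz":0,"ax":0,"ay":0,"az":0},
    {"dx":-0.018,"dy":0.038,"dz":0,"ax":0,"ay":0,"az":0},
    {"dx":-0.025,"dy":0.043,"dz":0,"ax":0,"ay":0,"az":0},
    {"dx":-0.033,"dy":0.047,"dz":0,"ax":0,"ay":0,"az":0},
    {"dx":-0.042,"dy":0.049,"dz":0,"ax":0,"ay":0,"az":0},
    {"dx":-0.05,"dy":0.05,"dz":0,"ax":0,"ay":0,"az":0},
  ],
)

```text
time: 20.47
position: [0.5536, 0.2046, 0.094]
orientation: [1.909, 2.495, 0.007]
contact_force: [-2.4, 4.5, 0.2]
finger_gap: -0.0001
gripper_force: 2.1
```

```bash
python3 -c "
from h import *
go(50,64.5,94);print(manip.sense()['contact_force'],manip.sense()['qpos'].round(2))"
```

```text
d mm [-0.8 -2.3 -0. ] a [ 0.2 -0.1  0.2] now [[52.3 65.3]] [0.5536 0.2046 0.094 ] t 20.47
[-2.42518888  4.47956455  0.22548002] [-0.15  0.6  -0.4   1.99  0.38  0.62 -0.53]
```

>>> move_arm(
  rows=[
    {"dx":-0.009,"dy":-0.002,"dz":0,"ax":0,"ay":0,"az":0},
    {"dx":-0.017,"dy":-0.004,"dz":0,"ax":0,"ay":0,"az":0},
    {"dx":-0.025,"dy":-0.008,"dz":0,"ax":0,"ay":0,"az":0},
    {"dx":-0.032,"dy":-0.013,"dz":0,"ax":0,"ay":0,"az":0},
    {"dx":-0.038,"dy":-0.019,"dz":0,"ax":0,"ay":0,"az":0},
    {"dx":-0.043,"dy":-0.026,"dz":0,"ax":0,"ay":0,"az":0},
  ],
)

```text
time: 20.97
position: [0.5444, 0.1598, 0.0957]
orientation: [1.905, 2.493, 0.025]
contact_force: [4.0, 7.6, 0.6]
finger_gap: 0.0
gripper_force: 3.5
```

>>> move_arm(
  rows=[
    {"dx":-0.004,"dy":-0.008,"dz":0,"ax":0,"ay":0,"az":0},
    {"dx":-0.006,"dy":-0.016,"dz":0,"ax":0,"ay":0,"az":0},
    {"dx":-0.007,"dy":-0.025,"dz":0,"ax":0,"ay":0,"az":0},
    {"dx":-0.007,"dy":-0.025,"dz":0,"ax":0,"ay":0,"az":0},
  ],
)

```text
time: 21.3
position: [0.5232, 0.1441, 0.096]
orientation: [1.905, 2.489, 0.023]
contact_force: [5.6, 3.0, 0.4]
finger_gap: 0.0001
gripper_force: 2.3
```

```bash
python3 k.py w18.png; python3 -c "
from h import *
print(manip.sense()['contact_force'],manip.sense()['qpos'].round(2))"
```

```text
n 4190 z [0.141 0.143 0.144] [236.78707224 177.50427757]
wing ang ccw from +y 163.6 rmax 60.2
rect ((-1.7570066452026367, 43.14796447753906), (74.19694519042969, 30.7637996673584), 82.67512512207031)
d mm [ -14.1   -5.5 -104.3] a [ 0.9 -0.1  0.1] now [[ 7.  14.3]] [0.5231 0.1436 0.0959] t 21.35
-8.399782860697432e-05
[4.91532911 2.9385312  0.03079885] [-0.06  0.55 -0.4   2.1   0.4   0.55 -0.48]
```

>>> move_arm(
  rows=[
    {"dx":0,"dy":-0.008,"dz":0,"ax":0,"ay":0,"az":0},
    {"dx":0.001,"dy":-0.016,"dz":0,"ax":0,"ay":0,"az":0},
    {"dx":0.003,"dy":-0.024,"dz":0,"ax":0,"ay":0,"az":0},
    {"dx":0.007,"dy":-0.031,"dz":0,"ax":0,"ay":0,"az":0},
    {"dx":0.007,"dy":-0.031,"dz":0,"ax":0,"ay":0,"az":0},
  ],
)

```text
time: 21.77
position: [0.491, 0.1408, 0.0956]
orientation: [1.905, 2.488, 0.017]
contact_force: [4.4, 0.0, 1.3]
finger_gap: 0.0002
gripper_force: 1.8
```

```bash
python3 k.py w19.png; python3 -c "
from h import *
print(manip.sense()['contact_force'])"
```

```text
n 4717 z [0.126 0.142 0.144] [280.37087451 185.96811486]
wing ang ccw from +y 127.0 rmax 63.1
rect ((-20.596572875976562, 53.688114166259766), (77.69419860839844, 31.446537017822266), 28.444812774658203)
d mm [ -19.6   26.4 -104.3] a [0.7 0.  0.1] now [[-25.2  19.5]] [0.4906 0.1403 0.0954] t 21.82
5.35094323850332e-06
[4.67444568 0.72363201 0.51677467]
```

>>> move_arm(
  rows=[
    {"dx":-0.006,"dy":0.006,"dz":0,"ax":0,"ay":0,"az":0},
    {"dx":-0.015,"dy":0.012,"dz":0,"ax":0,"ay":0,"az":0},
    {"dx":-0.015,"dy":0.012,"dz":0,"ax":0,"ay":0,"az":0},
    {"dx":-0.015,"dy":0.012,"dz":-0.03,"ax":0,"ay":0,"az":0},
    {"dx":-0.015,"dy":0.012,"dz":-0.065,"ax":0,"ay":0,"az":0},
    {"dx":-0.03,"dy":0.012,"dz":-0.1,"ax":0,"ay":0,"az":0},
    {"dx":-0.05,"dy":0.012,"dz":-0.13,"ax":0,"ay":0,"az":0},
    {"dx":-0.06,"dy":0.012,"dz":-0.14,"ax":0,"ay":0,"az":0},
    {"dx":-0.06,"dy":0.012,"dz":-0.14,"ax":0,"ay":0,"az":0},
    {"dx":-0.06,"dy":0.012,"dz":-0.14,"ax":0,"ay":0,"az":0},
  ],
)

```text
time: 22.65
position: [0.511, 0.0847, 0.2332]
orientation: [1.912, 2.493, -0.001]
contact_force: [-0.4, 0.6, -1.1]
finger_gap: 0.0
gripper_force: 0.0
```

```bash
python3 k.py w20.png; python3 -c "
from h import *
p,im,d=shot('wrist')
v,u=np.mgrid[0:380:2,100:420:2];uv=np.c_[u.ravel(),v.ravel()];P=withdepth(p,uv,d);f=tofx(P)
b=(abs(P[:,2]-.061)<.004)&(abs(f[:,0])<35)&(f[:,1]<46)&(f[:,1]>-60);print('block',b.sum(),np.percentile(f[b],[1,50,99],axis=0).round(1).tolist(),cv2.minAreaRect(f[b].astype(np.float32)),P[b,2].mean())
# white mark on collar z~.108
hsv=cv2.cvtColor(im,cv2.COLOR_RGB2HSV)
r=np.hypot(f[:,0]-.5,f[:,1]-64.5)
k=(P[:,2]>.104)&(P[:,2]<.117)&(r<23)&(r>14);c=hsv[uv[k,1],uv[k,0]];w=(c[:,2]>215)&(c[:,1]<40)
ff=f[k][w];print('collar px',k.sum(),w.sum(), np.degrees(np.arctan2(-(ff[:,0]-.5),ff[:,1]-64.5)).round(0)[:30])
# bystander change, top view
p,i2,d2=shot('top');a=np.load('top0.npz')
df=(abs(a['d']-d2)>.012)&(a['d']>0)&(d2>0);n,l,s,cc=cv2.connectedComponentsWithStats(df.astype(np.uint8))
print([(cc[i].round(0).tolist(),int(s[i,4])) for i in range(1,n) if s[i,4]>8]);print(manip.sense()['contact_force'].round(1))
"
```

```text
n 1302 z [0.14  0.143 0.144] [267.17513268  84.89006823]
wing ang ccw from +y 132.6 rmax 63.3
rect ((-14.350263595581055, 45.906829833984375), (77.74494171142578, 30.883907318115234), 50.52857971191406)
d mm [38.4 20.8 32.3] a [-0.1 -0.   0.1] now [[-20.7 -38.5]] [0.51   0.0855 0.2323] t 22.7
0.0002308007145286237
block 490 [[-27.2, -8.8], [-1.3, 17.3], [22.3, 44.5]] ((-2.2212905883789062, 17.862163543701172), (50.27599334716797, 53.36393737792969), 0.20990802347660065) 0.06154990658670115
collar px 80 17 [  44.   86.   92. -116. -121. -118. -132. -145. -140. -153. -148.  165.
  171.  177. -171. -166. -160.]
[([58.0, 2.0], 11), ([145.0, 3.0], 10), ([154.0, 1.0], 11), ([184.0, 5.0], 17), ([207.0, 2.0], 19), ([162.0, 6.0], 11), ([25.0, 6.0], 19), ([51.0, 6.0], 15), ([155.0, 6.0], 10), ([167.0, 10.0], 26), ([174.0, 6.0], 12), ([20.0, 10.0], 12), ([30.0, 14.0], 13), ([49.0, 14.0], 16), ([153.0, 12.0], 11), ([285.0, 298.0], 12066), ([278.0, 185.0], 235), ([449.0, 267.0], 23), ([464.0, 268.0], 10), ([365.0, 270.0], 14), ([211.0, 274.0], 17), ([233.0, 271.0], 11), ([411.0, 274.0], 21), ([16
[... 1741 characters left out ...]
0, 337.0], 11), ([445.0, 336.0], 9), ([456.0, 336.0], 14), ([148.0, 338.0], 9), ([180.0, 341.0], 9), ([166.0, 342.0], 26), ([414.0, 344.0], 18), ([446.0, 345.0], 11), ([79.0, 345.0], 15), ([46.0, 350.0], 20), ([500.0, 350.0], 10), ([71.0, 351.0], 9), ([107.0, 353.0], 23), ([390.0, 350.0], 15), ([81.0, 354.0], 14), ([88.0, 356.0], 14), ([413.0, 356.0], 11), ([100.0, 362.0], 11), ([136.0, 362.0], 12), ([74.0, 366.0], 10), ([177.0, 369.0], 37), ([499.0, 367.0], 11), ([454.0, 367.0], 10), ([31.0, 373.0], 20), ([94.0, 376.0], 24), ([133.0, 372.0], 11), ([216.0, 372.0], 10), ([479.0, 373.0], 10), ([62.0, 374.0], 11), ([72.0, 376.0], 17), ([185.0, 377.0], 11), ([502.0, 377.0], 11)]
[-1.1 -0.3 -0.2]
```

```bash
python3 -c "
from rig import manip
print(manip.sign_off())"
```

```text
the job is handed in; nothing more can be done
None
```

The valve block is tipped onto its back with the plugs up, pushed home against the stop and clamped. The wing was turned about 235° clockwise, at least 85° of it clutch slip, reckoned from the turn rather than read off the collar. The other things on the bench are unmoved. On the way down, a finger briefly pressed on top of the wing at about 53 N. The job was handed in at 22.8 s.

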